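Drive a seized collet out of a leaning sleeve

TASK

The copper collet is seized in the leaning steel sleeve. Take the orange-handled drift from its black block, pass it through the brass guide bush on the sleeve's mouth and push the collet out of the lower end into the blue tray, without ramming anything or touching the collet with the fingers; then stand the drift back in the hole of its block and let go. Leave the pot, the tool holder and the yellow caddy where they are.

Things in the scene. Friction and masses are not known exactly. Their poses are not given: they have to be found in the camera images.
- tray: Fixed blue open tray, 190 x 150 mm (its x, y), 40 mm high, walls and floor 5 mm; origin under its centre on the table, z up. Two aluminium cheeks (60 x 12 mm, 149 mm high, at x -60 to 0 mm, inner faces 38 mm either side of the middle) and a 95 mm high cross plate at x = -65 mm stand in it and carry the sleeve. Its open part lies on the +x side, under the sleeve's exit.
- sleeve: Fixed dark steel tube open at both ends, 95 mm long, outside 60 mm, bore 34 mm in diameter, two bright 72 mm collars 9 to 35 mm below the mouth. Origin: centre of the lower end (exit), 96 to 106 mm above the table over the tray's origin; z runs up the bore to the mouth and leans 35 degrees from vertical towards the tray's -x side, roughly to the robot.
- sleeve_mouth (a point): Centre of the tube's upper end, 78 mm higher than the exit. On it lies a brass guide bush: ring 54 mm wide, 10 mm thick, with a 21 mm hole, top face 10 mm above this point along the sleeve's z. It sits up to 8 mm off the bore's axis, only along the sleeve's +x or -x, where it was left: not reported, so look or feel for its hole. Stiff (8 N to slide it) between two 10 mm high rails at +y and -y.
- sleeve_exit (a point): Centre of the sleeve's lower opening. Inside the bore, 19 to 35 mm above it at the sleeve's +y and -y, two spring-loaded round brass pads pinch the collet and hold it by friction. Without the collet they leave 27 mm between them.
- collet: Loose copper-coloured plug, 30 mm in diameter, 80 mm long, about 0.3 kg; origin at the centre of its lower face, z along its axis to the upper face. Starts stuck in the sleeve, upper face 21 to 33 mm below the mouth, lower end out of the exit. It yields to a push of about 8 to 20 N; once its upper face is some 70 mm below the mouth it is past the pads and slides out by itself.
- collet_mid (a point): Middle of the collet, on its axis.
- drift: Loose drift (push rod), 170 mm long, 0.22 kg: steel rod 16 mm in diameter for the first 110 mm from the tip, then an orange handle 26 mm in diameter and 60 mm long. Origin at the centre of the tip's flat end face, z along the rod to the handle. At the start it stands upright in the block, tip down, tip 5 mm above the table.
- block: Fixed black block 75 x 75 mm, 50 mm high, with one round hole, 24 mm in diameter and 45 mm deep, in the middle of its top; origin under its centre on the table.
- block_hole0 (a point): Centre of the hole's mouth, on the block's top face, 50 mm above the table.
- pot: Bystander: loose black cup, 92 mm in diameter, 110 mm high; origin at its underside.
- holder: Bystander: loose steel tool holder, tapered, 64 mm wide at the foot, 75 mm high; origin at its underside.
- caddy: Bystander: loose open yellow box 100 x 70 mm, 35 mm high; origin at its underside.

How it is judged:
By the outcome, as a careful person would: the job done as asked, in the order asked, and still so for the second after the job is handed in, with the robot touching nothing.
It also fails if it takes over 61 s, if anything falls off the work surface, if the arm or the gripper's body presses on something with over 40 N, if the wrist force passes 120 N, or if a joint passes its speed limit or range.

ROBOT

A 7-joint arm with a two-finger parallel gripper is mounted at the origin on the work surface. World frame = base frame: x ahead of the robot, y to its left, z up, the work surface at z = 0. Lengths are in m, angles in rad, forces in N, time in s.
With the tool pointing down it reaches from about 0.425 to 0.875 m from the base axis. Payload 4.7 kg.
Tool frame: the origin (TCP) lies between the finger pads; the fingertips stand 14 mm ahead of it and the grasp point (between the pads) lies 5 mm behind it; z points along the fingers, y is the line along which they close (so a half turn about z gives the same grasp; the last joint's range is limited). The gripper opens to 87 mm and grips with 3 to 60 N. Pads are 19 mm wide; open, the fingers measure 117 mm over their backs; the gripper's body (75 mm by 190 mm) begins 51 mm behind the grasp point.
Start: joints at [-1.183, 0.321, -0.07, 1.45, 0.023, 1.371, -0.057], TCP at [0.237, 0.605, 0.237] pointing down, gripper open.
Joint ranges: [-2.86, 2.86], [-0.3, 2.09], [-1.38, 1.24], [0.06, 2.45], [-1.56, 4.7], [0.09, 2.05], [-2.69, 2.69]. Speed limits (rad/s): [2.57, 2.57, 3.14, 3.14, 3.14, 3.14, 3.14].

INTERFACE

Orientations are given as a rotation vector (axis times angle).
In Python, from bench import get_state, get_image, camera_params, close_job gives the robot as it stands. The module is installed in compiled form; this text tells all that it offers.
- The arm moves only by the tool arm_command, never from a script. Its argument "motion" is a list of rows, each a list of 5 numbers: the finger opening in mm, from 0 to 87, then the shift along the tool's x, y, z in mm, then the turn about the tool's z in degrees. In form: [[gripper, x, y, z, spin], ...]. A call has 1 to 5 rows; each row is the pose to reach, as a shift and turn from the pose commanded when the call began, along the tool's axes at that moment; what a row does not reach only later rows make up. A row lasts 1/12 s, in which the tool goes at most 41.7 mm and 7.16 degrees, less where a joint would pass 70% of its speed; a pose out of reach is approached as far as the arm can. A call with a gripper value outside its range is refused whole. The fingers move at their own pace and stop on an object; "newtons" is the grip in N (left out, the last holds). Time passes only in rows, so rows that repeat a pose let the fingers close. It gives the time, the measured TCP pose, the force, the opening and the grip force at its end, in the units of the state.
- get_state(): the state, without advancing time (a new reading comes with each control period).
- get_image(name): name is "scene" or "side" or "wrist"; returns (picture, depth): 480x640x3 uint8, red, green, blue; 480x640 float32, m along the optical axis (not along the pixel's ray), 0 where there is no reading.
- camera_params(name): a dict with "intrinsics" (3x3 intrinsics, pixels), "extrinsics" (4x4, takes a point from camera to world coordinates). Camera axes: x right, y down, z forward; pixel columns grow to the right and rows downward; lengths in m; the calibration is good to about 2 mm. A picture is of the moment at which its call begins: read the wrist's pose just before it. camera_params takes no time and is no camera call; for the wrist camera it gives the pose at the moment of the call.
- close_job(): hands the job in; it is judged then, once.
The state is a dict: "time": time; "joint_positions": joint angles; "qd": joint speeds; "joint_torque": joint torques, N m; "position": TCP position; "tool_rot": TCP orientation; "ft_force": force on the tool from outside, world axes, zero at the start; "torque": the same for the moment, N m; "grip_width": opening from 0.0 (shut) to 1.0 (fully open); "grip_force": force on a finger pad.
Only numpy, scipy, OpenCV 4.12 (cv2) and the standard library are available. Lean on these libraries where they do the work, as an engineer would, in place of code of your own. Each camera call takes 0.05 s, during which the arm holds its last target. There are 200 camera calls.

## Working session

There is one attempt and no reset: what is moved stays moved. The work goes in short steps, Python scripts to look and compute and a tool call to move; the robot and the scene stay as the last step left them, time stands still between calls to the robot, and variables do not carry over. Pictures are saved under pics/ and viewed, at most 10 in all, crops included, and the job is handed in when it is done.

Besides the shell and the picture viewer there is one more tool, called after "Call:" by a JSON object that holds its "fn" and its "kwargs", one argument or row to a line. arm_command: Moves the arm, as the interface text tells. Its arguments: {"type":"object","properties":{"motion":{"type":"array"},"newtons":{"type":"number"}},"required":["motion"]}

```bash
mkdir -p pics; cat > h.py <<'E'
import numpy as np, cv2
from bench import *
from scipy.spatial.transform import Rotation as R
def grab(n):
    p=camera_params(n); im,d=get_image(n); return im,d,np.array(p['intrinsics']),np.array(p['extrinsics'])
def cloud(d,K,T):
    v,u=np.mgrid[0:480,0:640]; c=np.stack([(u-K[0,2])/K[0,0]*d,(v-K[1,2])/K[1,1]*d,d],-1)
    return c@T[:3,:3].T+T[:3,3]
def ray(K,T,u,v):
    r=T[:3,:3]@np.array([(u-K[0,2])/K[0,0],(v-K[1,2])/K[1,1],1]); return T[:3,3],r
def onz(K,T,u,v,z):
    o,r=ray(K,T,u,v); return o+r*(z-o[2])/r[2]
E
python3 - <<'E'
from h import *
for n in ['scene','side']:
    im,d,K,T=grab(n); cv2.imwrite(f'pics/{n}0.png',im[:,:,::-1]); np.savez(f'{n}0.npz',im=im,d=d,K=K,T=T)
    print(n,K[0,0],T.round(3).tolist(),(d>0).mean())
s=get_state(); print(s['position'],s['tool_rot'],s['time'])
E
```

```text
scene 495.1474216170006 [[0.671, 0.463, -0.579, 1.118], [0.741, -0.407, 0.534, -0.486], [0.011, -0.788, -0.616, 0.71], [0.0, 0.0, 0.0, 1.0]] 0.9958821614583333
side 470.91071564270857 [[0.812, -0.36, 0.46, 0.123], [-0.584, -0.466, 0.665, -0.718], [-0.025, -0.808, -0.588, 0.763], [0.0, 0.0, 0.0, 1.0]] 0.9959765625
[0.23723262 0.60466586 0.23556095] [-5.83614936e-01 -3.08669703e+00  2.64664775e-03] 0.1
```

View pics/scene0.png

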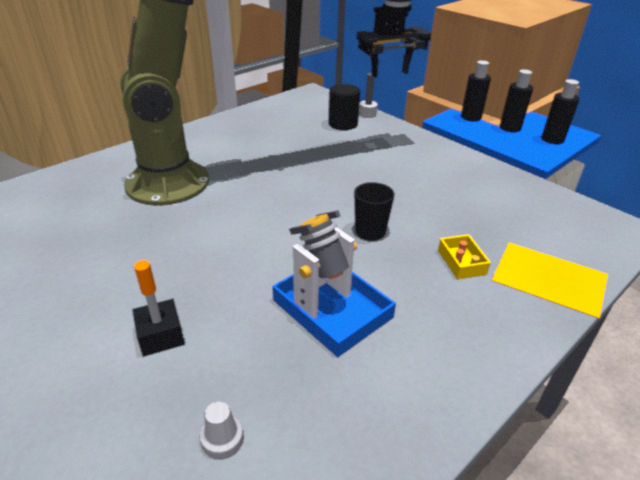

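View pics/side0.png

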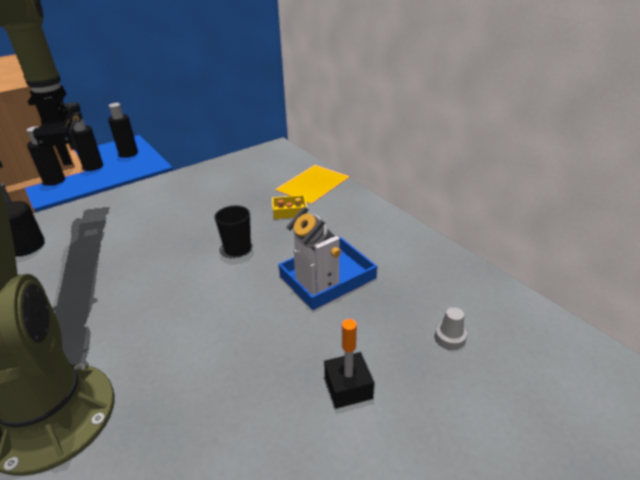

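The scene view shows the drift (handle 145,278) in its block (158,330), the tray and sleeve at about (333,290), the pot (373,210), the caddy (464,257) and the holder (221,430). The side view shows the bush ring face at (305,226), the handle at (348,335) and the block at (349,382).

```bash
cat > m.py <<'E'
from h import *
def hsvm(im,lo,hi): return cv2.inRange(cv2.cvtColor(im,cv2.COLOR_RGB2HSV),lo,hi)>0
D={n:np.load(n+'0.npz') for n in ['scene','side']}
tray=[]
for n,q in D.items():
    P=cloud(q['d'],q['K'],q['T']); q=dict(q); m=hsvm(q['im'],(100,150,60),(125,255,255))
    box=(np.linalg.norm(P[...,:2],axis=-1)<0.95)&(P[...,2]<.3)
    t=m&box&(abs(P[...,2]-.04)<.006)&(P[...,0]>.3)&(P[...,1]<.35); tp=P[t][:,:2]
    r=cv2.minAreaRect(tp.astype(np.float32)*1000); print(n,'tray rim',t.sum(),r); tray.append(tp)
    o=hsvm(q['im'],(5,180,120),(16,255,255))&box&(P[...,2]>.08)
    nb,l,st,ce=cv2.connectedComponentsWithStats(o.astype(np.uint8))
    for i in range(1,nb):
        if st[i,4]>15: pp=P[l==i]; print(' orange',st[i],ce[i].round(1),np.median(pp,0).round(3),pp.min(0).round(3),pp.max(0).round(3))
    k=(q['im'].max(-1)<50)&box&(abs(P[...,2]-.05)<.006)
    nb,l,st,ce=cv2.connectedComponentsWithStats(k.astype(np.uint8))
    for i in range(1,nb):
        if st[i,4]>150: print(' block',st[i],cv2.minAreaRect(P[l==i][:,:2].astype(np.float32)*1000))
    b=hsvm(q['im'],(12,120,90),(24,255,255))&box&(P[...,2]>.15)
    nb,l,st,ce=cv2.connectedComponentsWithStats(b.astype(np.uint8))
    for i in range(1,nb):
        if st[i,4]>30:
            pp=P[l==i]; c=pp.mean(0); u,s,v=np.linalg.svd(pp-c); print(' brass',st[i],ce[i].round(1),c.round(4),'n',v[2].round(3))
print('both',cv2.minAreaRect((np.vstack(tray)*1000).astype(np.float32)))
s=get_state(); print(R.from_rotvec(s['tool_rot']).as_matrix().round(3))
q=D['side']; c=q['im'][190:310,265:385,::-1]; cv2.imwrite('pics/s1.png',cv2.resize(c,(600,600),interpolation=cv2.INTER_CUBIC))
E
python3 m.py
```

```text
scene tray rim 991 ((636.8951416015625, 5.9199066162109375), (152.76748657226562, 191.9801025390625), 88.52086639404297)
 orange [135 264  20  31 356] [145.8 280.5] [ 0.487 -0.283  0.15 ] [ 0.478 -0.292  0.119] [ 0.491 -0.269  0.178]
 block [ 134  301   47   40 1044] ((479.25054931640625, -279.95135498046875), (70.89231872558594, 74.6081771850586), 69.77230834960938)
 brass [301 214  28  13 183] [316.5 220.2] [0.5898 0.0046 0.1924] n [ 0.465 -0.033 -0.885]
 brass [134 260  18  23 285] [143.  270.5] [ 0.4826 -0.2816  0.1688] n [ 0.858 -0.201  0.472]
side tray rim 549 ((636.6327514648438, 6.4955596923828125), (152.47039794921875, 192.34249877929688), 88.74659729003906)
 orange [343 320  13  32 354] [348.8 334.8] [ 0.47  -0.286  0.161] [ 0.463 -0.292  0.119] [ 0.486 -0.268  0.178]
 block [ 325  353   49   43 1125] ((474.3187255859375, -279.1259765625), (75.61250305175781, 72.92886352539062), 70.3025131225586)
 brass [293 213  23  23 359] [303.8 224.1] [0.5774 0.009  0.1839] n [-0.572  0.087  0.815]
 brass [343 320  13  20 228] [348.8 329.2] [ 0.4724 -0.2833  0.169 ] n [-0.528 -0.685  0.502]
both ((636.705810546875, 6.143241882324219), (153.03338623046875, 192.53610229492188), 88.67378234863281)
[[-0.931  0.365 -0.001]
 [ 0.365  0.931 -0.002]
 [-0.    -0.002 -1.   ]]
```

View pics/s1.png

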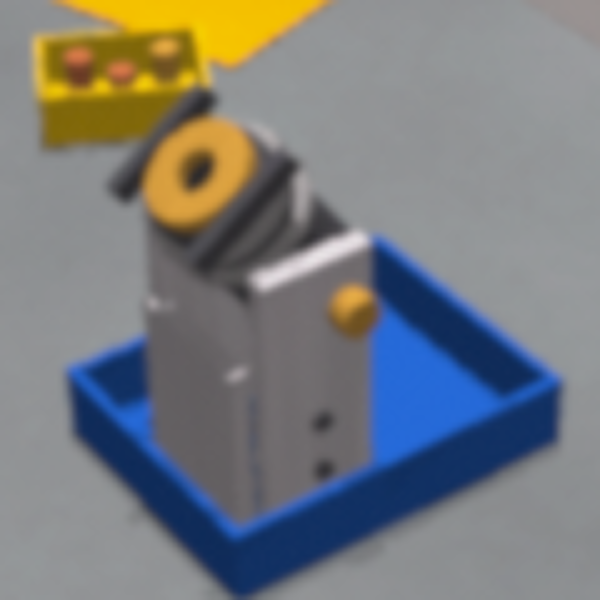

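The crop shows the brass ring with its dark hole at crop (197,170), which is side pixel about (304.4,224). The rails run beside it.

The tray is at (0.637, 0.006) with yaw about -1.3°, and the block is at (0.477, -0.280). On the way to the drift I'll go over the sleeve for a wrist look.

Call:
{"fn": "arm_command", "kwargs": {
  "motion": [
    [87, -123, -113, -36, 0],
    [87, -123, -113, -36, 0],
    [87, -123, -113, -36, 0],
    [87, -123, -113, -36, 0],
    [87, -123, -113, -36, 0]
  ]
}}

```text
time: 0.52
position: [0.3168, 0.4482, 0.2745]
tool_rot: [0.599, 3.079, -0.001]
ft_force: [1.0, 0.6, 0.3]
grip_width: 1.0
grip_force: 0.0
```

Call:
{"fn": "arm_command", "kwargs": {
  "motion": [
    [87, -123, -113, -36, 0],
    [87, -123, -113, -36, 0],
    [87, -123, -113, -36, 0],
    [87, -123, -113, -36, 0],
    [87, -123, -113, -36, 0]
  ]
}}

```text
time: 0.93
position: [0.3888, 0.2975, 0.3105]
tool_rot: [0.601, 3.079, -0.0]
ft_force: [0.8, -0.1, -0.4]
grip_width: 0.998
grip_force: 0.0
```

Call:
{"fn": "arm_command", "kwargs": {
  "motion": [
    [87, -123, -113, -36, 0],
    [87, -123, -113, -36, 0],
    [87, -123, -113, -36, 0],
    [87, -123, -113, -36, 0],
    [87, -123, -113, -36, 0]
  ]
}}

```text
time: 1.35
position: [0.4608, 0.1466, 0.3464]
tool_rot: [0.602, 3.079, -0.002]
ft_force: [0.1, -1.2, 0.6]
grip_width: 0.997
grip_force: 0.0
```

Call:
{"fn": "arm_command", "kwargs": {
  "motion": [
    [87, -123, -113, -36, -20],
    [87, -123, -113, -36, -20],
    [87, -123, -113, -36, -20],
    [87, -123, -113, -36, -20],
    [87, -123, -113, -36, -20]
  ]
}}

```text
time: 1.77
position: [0.5317, -0.0002, 0.3814]
tool_rot: [0.045, 3.139, -0.004]
ft_force: [-0.3, -0.1, -1.0]
grip_width: 0.999
grip_force: 0.0
```

```bash
python3 - <<'E'
from h import *
s=get_state(); print(s['time'],s['position'],s['joint_positions'].round(2) if hasattr(s['joint_positions'],'round') else s['joint_positions']); print(R.from_rotvec(s['tool_rot']).as_matrix().round(3))
im,d,K,T=grab('wrist'); print(K,T.round(4)); cv2.imwrite('pics/w1.png',im[:,:,::-1]); np.savez('w1.npz',im=im,d=d,K=K,T=T)
for p in [(0.6367,.006,.101),(.5822,.0072,.179),(.477,-.28,.175)]:
    c=K@(np.linalg.inv(T)@np.r_[p,1])[:3]; print(c[:2]/c[2])
E
```

```text
1.7667 [ 5.31665246e-01 -1.89127957e-04  3.81395426e-01] [-0.57  0.02  0.54  1.51 -0.01  1.61  1.51]
[[-1.     0.029  0.002]
 [ 0.029  1.    -0.002]
 [-0.002 -0.002 -1.   ]]
[[390.15154701   0.         322.09572042]
 [  0.         390.15154701 250.59486997]
 [  0.           0.           1.        ]] [[ 0.0278  0.9629  0.2685  0.4572]
 [ 0.9996 -0.0264 -0.0091  0.0014]
 [-0.0017  0.2686 -0.9632  0.529 ]
 [ 0.      0.      0.      1.    ]]
[330.8472946  299.56381299]
[332.49482373 278.20896719]
[  8.82333928 173.91965905]
```

View pics/w1.png

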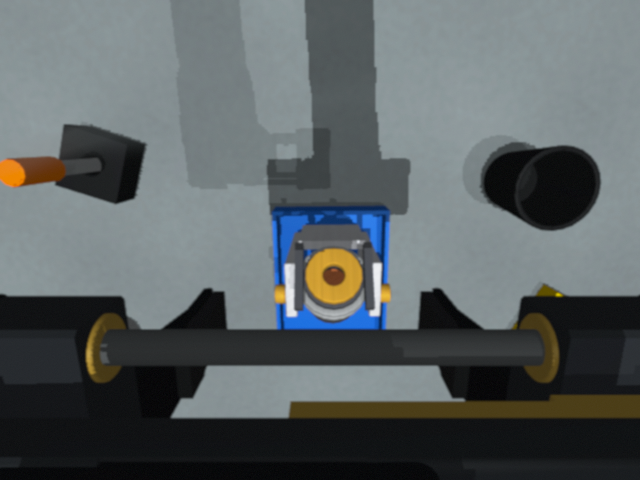

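The wrist view shows the bush ring centred near (334,277), with the collet visible in its hole at about (334,275), and the drift handle at (12,172).

```bash
cat > ring.py <<'E'
from m import *
a=np.array
th=np.radians(35); yaw=np.radians(-1.4); ex=a([np.cos(yaw),np.sin(yaw),0]); ey=a([-np.sin(yaw),np.cos(yaw),0]); ax=-np.sin(th)*ex+np.cos(th)*a([0,0,1]); sx=np.cos(th)*ex+np.sin(th)*a([0,0,1])
print('---')
for n,f,w in [('wrist','w1',(295,235,375,320)),('side','side0',(285,205,325,245))]:
    q=np.load(f+'.npz'); im,d,K,T=[q[k] for k in('im','d','K','T')]
    P=cloud(d,K,T); W=np.zeros(d.shape,bool); W[w[1]:w[3],w[0]:w[2]]=1
    b=hsvm(im,(12,120,90),(26,255,255))&W&(P[...,2]>.15)
    s=P[b]@ax; sm=np.median(s); pl=b&(abs(P@ax-sm)<.004); p=P[pl]
    c,_=cv2.findContours(pl.astype(np.uint8),cv2.RETR_CCOMP,cv2.CHAIN_APPROX_NONE)
    c=sorted(c,key=len)[::-1][:2]
    u,sv,v=np.linalg.svd(p-p.mean(0)); print(n,'n',v[2].round(3),'median s',sm,'ax',ax.round(3))
    for k in c:
        e=cv2.fitEllipse(k); o,r=ray(K,T,*e[0]); X=o+r*(sm-o@ax)/(r@ax)
        pts=a([ (lambda o,r:o+r*(sm-o@ax)/(r@ax))(*ray(K,T,*kk[0])) for kk in k]); print(' ell',a(e[0]).round(1),X.round(4),'ext sx,ey',np.ptp(pts@sx).round(4),np.ptp(pts@ey).round(4), 'mid',((pts@ey).max()+(pts@ey).min())/2-ey@X)
M=a([.6367,.006,.101])+ax*.105; print('nominal bush top',M)
q=D['scene'];P=cloud(q['d'],q['K'],q['T']);
# handle top from scene+side
for n in ['scene','side']:
    q=D[n]; o=hsvm(q['im'],(5,150,100),(20,255,255)); P=cloud(q['d'],q['K'],q['T']); o&=(P[...,2]>.172)&(abs(P[...,1]+.28)<.05)&(abs(P[...,0]-.478)<.05)
    v,u=np.nonzero(o); print(n,'handle top',o.sum(),(onz(q['K'],q['T'],u.mean(),v.mean(),.175)).round(4), P[o].mean(0).round(4))
E
python3 ring.py | sed -n '/---/,$p'
```

```text
---
wrist n [ 0.567 -0.01  -0.824] median s -0.1799788117210652 ax [-0.573  0.014  0.819]
 ell [333.8 275.3] [0.5774 0.0084 0.1843] ext sx,ey 0.0533 0.0525 mid 0.0002498586827677021
 ell [333.7 274.7] [0.577  0.0084 0.184 ] ext sx,ey 0.0213 0.0215 mid -0.00019984530022986238
side n [-0.571  0.028  0.82 ] median s -0.17923220942288742 ax [-0.573  0.014  0.819]
 ell [303.8 224.1] [0.5768 0.0079 0.1848] ext sx,ey 0.0514 0.0563 mid 0.0011956086398987598
 ell [304. 224.] [0.577  0.0076 0.185 ] ext sx,ey 0.0205 0.022 mid 0.000552566204142256
nominal bush top [0.57649245 0.00747144 0.18701096]
scene handle top 138 [ 0.4775 -0.2802  0.175 ] [ 0.4791 -0.2807  0.1764]
side handle top 132 [ 0.4754 -0.2792  0.175 ] [ 0.475  -0.2796  0.1757]
```

Both views agree: the hole is at (0.577, 0.008, 0.1845), ring 53 mm and hole 21 mm as given. The drift is at (0.4765, -0.2797). The tool always points down, so the drift has to be tilted 35° in the fingers against the hole's rim. I'll go above the drift first.

Call:
{"fn": "arm_command", "kwargs": {
  "motion": [
    [87, 23.5, -140.5, 80, 0],
    [87, 23.5, -140.5, 80, 0],
    [87, 23.5, -140.5, 80, 0],
    [87, 23.5, -140.5, 80, 0],
    [87, 23.5, -140.5, 80, 0]
  ]
}}

```text
time: 2.23
position: [0.4992, -0.1425, 0.297]
tool_rot: [-0.056, -3.135, 0.004]
ft_force: [-1.4, -0.8, -0.8]
grip_width: 0.996
grip_force: 0.0
```

Call:
{"fn": "arm_command", "kwargs": {
  "motion": [
    [87, 23.5, -140.5, 80, 0],
    [87, 23.5, -140.5, 80, 0],
    [87, 23.5, -140.5, 80, 0],
    [87, 23.5, -140.5, 80, 0],
    [87, 23.5, -140.5, 80, 0]
  ]
}}

```text
time: 2.65
position: [0.4715, -0.2809, 0.217]
tool_rot: [-0.055, -3.134, 0.004]
ft_force: [-1.5, 0.0, 0.8]
grip_width: 1.0
grip_force: 0.0
```

```bash
python3 - <<'E'
from h import *
s=get_state(); p=s['position']; A=R.from_rotvec(s['tool_rot']).as_matrix(); print(s['time'],p,s['joint_positions']); print(A.round(3))
print('to go mm',A.T@(np.array([.4765,-.2797,.145])-p)*1000)
im,d,K,T=grab('wrist'); P=cloud(d,K,T)
o=cv2.inRange(cv2.cvtColor(im,cv2.COLOR_RGB2HSV),(5,150,100),(20,255,255))>0
o&=(P[...,2]>.170)&(abs(P[...,0]-.477)<.04)&(abs(P[...,1]+.28)<.04); v,u=np.nonzero(o); print(o.sum(), P[o].mean(0) if o.any() else 0, onz(K,T,u.mean(),v.mean(),.175) if o.any() else 0)
E
```

```text
2.65 [ 0.47149519 -0.28092944  0.21704081] [-0.24952058  0.14307195  0.80940482  1.75347713 -0.10146439  1.29492772
  2.11887848]
[[-0.999  0.035 -0.007]
 [ 0.035  0.999 -0.003]
 [ 0.007 -0.003 -1.   ]]
to go mm [-5.44703339  1.60343894 72.00136328]
1661 [ 0.47424095 -0.27941834  0.17416877] [ 0.47387162 -0.2794136   0.175     ]
```

Call:
{"fn": "arm_command", "kwargs": {
  "motion": [
    [87, -4, 1.5, 30, 0],
    [87, -4, 1.5, 50, 0],
    [87, -4, 1.5, 65, 0],
    [87, -4, 1.5, 72, 0],
    [87, -4, 1.5, 72, 0]
  ]
}}

```text
time: 3.12
position: [0.4805, -0.2715, 0.1472]
tool_rot: [-0.036, -3.139, -0.002]
ft_force: [0.2, 0.7, 1.6]
grip_width: 1.006
grip_force: 0.0
```

Call:
{"fn": "arm_command", "kwargs": {
  "motion": [
    [20, 0, 0, 0, 0],
    [20, 0, 0, 0, 0],
    [20, 0, 0, 0, 0],
    [20, 0, 0, 0, 0],
    [20, 0, 0, 0, 0]
  ],
  "newtons": 12
}}

```text
time: 3.53
position: [0.4809, -0.2738, 0.1493]
tool_rot: [0.039, 3.14, -0.0]
ft_force: [0.5, 0.2, -0.5]
grip_width: 0.707
grip_force: 0.0
```

Call:
{"fn": "arm_command", "kwargs": {
  "motion": [
    [20, 0, 0, 0, 0],
    [20, 0, 0, 0, 0],
    [20, 0, 0, 0, 0],
    [20, 0, 0, 0, 0]
  ]
}}

```text
time: 3.87
position: [0.4805, -0.2737, 0.1486]
tool_rot: [0.039, 3.141, 0.0]
ft_force: [-0.8, -0.8, -0.1]
grip_width: 0.403
grip_force: 0.0
```

Call:
{"fn": "arm_command", "kwargs": {
  "motion": [
    [45, 3, -4, 2, 0],
    [45, 5, -6, 3.5, 0],
    [45, 5, -6, 3.5, 0],
    [45, 5, -6, 3.5, 0]
  ]
}}

```text
time: 4.2
position: [0.4749, -0.2799, 0.1449]
tool_rot: [-0.04, -3.141, -0.0]
ft_force: [0.6, 0.6, -0.2]
grip_width: 0.509
grip_force: 0.0
```

```bash
python3 - <<'E'
from h import *
s=get_state(); print(s['position'],s['grip_width'],s['ft_force'],s['torque'])
P0=0
for n in ['scene','side']:
    im,d,K,T=grab(n); P=cloud(d,K,T); m=cv2.inRange(cv2.cvtColor(im,cv2.COLOR_RGB2HSV),(5,150,90),(20,255,255))>0
    m&=(abs(P[...,0]-.477)<.06)&(abs(P[...,1]+.28)<.06)&(P[...,2]>.1); v,u=np.nonzero(m); print(n,m.sum(),P[m].mean(0).round(4),P[m].min(0).round(3),P[m].max(0).round(3))
E
```

```text
[ 0.4748859  -0.2798539   0.14485806] 0.5093830403808894 [ 0.6183111   0.60022022 -0.16671587] [ 0.06536858 -0.03267845  0.03503857]
scene 556 [ 0.4843 -0.2811  0.1666] [ 0.453 -0.338  0.118] [ 0.509 -0.229  0.236]
side 136 [ 0.4651 -0.2848  0.1485] [ 0.437 -0.335  0.118] [ 0.482 -0.251  0.44 ]
```

Call:
{"fn": "arm_command", "kwargs": {
  "motion": [
    [15, 0, 0, 0, 0],
    [15, 0, 0, 0, 0],
    [15, 0, 0, 0, 0],
    [15, 0, 0, 0, 0],
    [15, 0, 0, 0, 0]
  ],
  "newtons": 12
}}

```text
time: 4.72
position: [0.4754, -0.2793, 0.1451]
tool_rot: [0.039, 3.141, 0.001]
ft_force: [-1.0, 0.3, 1.4]
grip_width: 0.293
grip_force: 12.0
```

Call:
{"fn": "arm_command", "kwargs": {
  "motion": [
    [15, 0, 0, -2, 0],
    [15, 0, 0, -6, 0],
    [15, 0, 0, -10, 0],
    [15, 0, 0, -13, 0],
    [15, 0, 0, -13, 0]
  ]
}}

```text
time: 5.13
position: [0.4758, -0.2798, 0.1589]
tool_rot: [0.039, 3.14, -0.001]
ft_force: [0.5, 0.0, -2.2]
grip_width: 0.293
grip_force: 12.0
```

Call:
{"fn": "arm_command", "kwargs": {
  "motion": [
    [15, 6, 0, 0, 0],
    [15, 12, 0, 0, 0],
    [15, 18, 0, 0, 0],
    [15, 24, 0, 0, 0],
    [15, 28, 0, 0, 0]
  ]
}}

```text
time: 5.55
position: [0.4464, -0.2786, 0.1579]
tool_rot: [0.039, 3.141, 0.001]
ft_force: [1.8, 0.5, -3.0]
grip_width: 0.295
grip_force: 12.0
```

Call:
{"fn": "arm_command", "kwargs": {
  "motion": [
    [15, 6, 0, -1, 0],
    [15, 12, 0, -2, 0],
    [15, 18, 0, -3, 0],
    [15, 24, 0, -4, 0],
    [15, 27, 0, -4, 0]
  ]
}}

```text
time: 5.97
position: [0.4195, -0.2784, 0.1624]
tool_rot: [0.04, 3.141, 0.001]
ft_force: [2.9, 0.3, -2.0]
grip_width: 0.295
grip_force: 12.0
```

Call:
{"fn": "arm_command", "kwargs": {
  "motion": [
    [15, 6, 0, 1, 0],
    [15, 12, 0, 3, 0],
    [15, 18, 0, 5, 0],
    [15, 24, 0, 7, 0],
    [15, 25, 0, 7, 0]
  ]
}}

```text
time: 6.38
position: [0.3935, -0.2775, 0.1544]
tool_rot: [-0.04, -3.14, -0.002]
ft_force: [1.1, 0.2, -2.2]
grip_width: 0.294
grip_force: 12.0
```

```bash
cat > tilt.py <<'E'
from h import *
import sys
s=get_state(); p=s['position']; print(s['time'],p,s['grip_width'],s['ft_force'].round(1),s['torque'].round(2))
for n in ['scene','side']:
    im,d,K,T=grab(n); cv2.imwrite(f'pics/{n}_{sys.argv[1]}.png',im[:,:,::-1]); np.savez(f'{n}_{sys.argv[1]}.npz',im=im,d=d,K=K,T=T)
    c=K@(np.linalg.inv(T)@np.r_[p,1])[:3]; print(n,c[:2]/c[2])
    a,b=(c[:2]/c[2]).astype(int); a=min(max(a,70),570); b=min(max(b,70),410)
    cv2.imwrite(f'pics/{n}_{sys.argv[1]}c.png',cv2.resize(im[b-70:b+70,a-70:a+70,::-1],(560,560),interpolation=cv2.INTER_CUBIC)); print('crop origin',a-70,b-70,'x4')
E
python3 tilt.py t1; python3 - <<'E'
import cv2,numpy as np
cv2.imwrite('pics/t1.png',cv2.resize(np.hstack([cv2.imread(f'pics/{n}_t1c.png') for n in('scene','side')]),(800,400)))
E
```

```text
6.3833 [ 0.3934929  -0.27753451  0.1543594 ] 0.29355417445994064 [ 1.1  0.2 -2.2] [ 0.07 -0.25  0.04]
scene [123.06455642 250.46828712]
crop origin 53 180 x4
side [308.93165629 354.77521804]
crop origin 238 284 x4
```

View pics/t1.png

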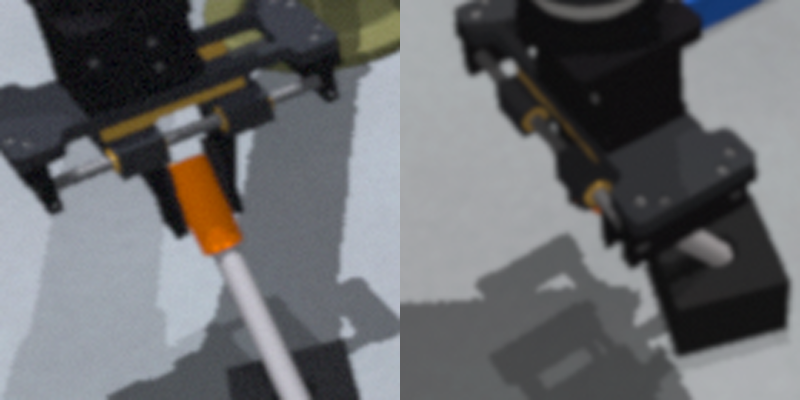

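The left half (scene) shows the drift tilted in the fingers. In the right half (side), the rod's end is visible above the block. I'll grip firmly, lift, and measure the rod's direction.

Call:
{"fn": "arm_command", "kwargs": {
  "motion": [
    [10, 0, 0, 0, 0],
    [10, 0, 0, -20, 0],
    [10, 0, 0, -50, 0],
    [10, 0, 0, -80, 0],
    [10, 0, 0, -80, 0]
  ],
  "newtons": 45
}}

```text
time: 6.9
position: [0.3979, -0.2795, 0.2403]
tool_rot: [0.039, 3.134, -0.005]
ft_force: [0.3, -1.5, -1.4]
grip_width: 0.284
grip_force: 45.1
```

```bash
cat > rod.py <<'E'
from h import *
import sys
s=get_state(); p=s['position']; A=R.from_rotvec(s['tool_rot']).as_matrix(); print(s['time'],p,s['grip_width'],s['ft_force'].round(1))
G=p-A[:,2]*.005
dirs=[]
for n in ['scene','side']:
    im,d,K,T=grab(n); np.savez(f'{n}_rod.npz',im=im,d=d,K=K,T=T); cv2.imwrite(f'pics/{n}_{sys.argv[1]}.png',im[:,:,::-1])
    P=cloud(d,K,T); r=(P-G)@A  # tool frame: x,y,z(down)
    m=(abs(r[...,1])<.014)&(r[...,2]>.035)&(r[...,2]<.17)&(r[...,0]<.03)&(r[...,0]>-.15)
    q=P[m]
    if len(q)<20: print(n,'few',len(q)); continue
    l=cv2.fitLine(q.astype(np.float32),cv2.DIST_HUBER,0,.001,.001).ravel(); v=l[:3]*np.sign(l[2]); t=A.T@v
    print(n,len(q),'dir',v.round(3),'tilt xz deg',np.degrees(np.arctan2(t[0],-t[2])).round(1),'y deg',np.degrees(np.arcsin(t[1])).round(1))
    a=(q-q.mean(0))@v; lo=q[a<np.percentile(a,3)].mean(0); print('  lowest',lo.round(4),'z min',q[:,2].min().round(4),'dist G-low',np.linalg.norm(G-lo).round(4),'dir low->G tilt',np.degrees(np.arctan2(*(lambda w:(w[0],-w[2]))(A.T@(G-lo)))).round(1))
E
python3 rod.py r1
```

```text
6.9 [ 0.39788755 -0.27951565  0.24031983] 0.28430890638695117 [ 0.3 -1.5 -1.4]
scene 585 dir [-0.582  0.013  0.813] tilt xz deg 35.1 y deg -0.2
  lowest [ 0.4878 -0.2842  0.1332] z min 0.1271 dist G-low 0.1439 dir low->G tilt 38.3
side 242 dir [-0.589  0.007  0.808] tilt xz deg 35.7 y deg -0.6
  lowest [ 0.483  -0.2864  0.1275] z min 0.1237 dist G-low 0.1455 dir low->G tilt 35.5
```

The tilt is 35.3° in the sleeve's plane, as needed, with the tip 145 mm from the grasp. I'll move to a pre-insert pose with the tip 25 mm above the bush.

Call:
{"fn": "arm_command", "kwargs": {
  "motion": [
    [10, 0, 15, -20, 0],
    [10, 0, 35, -40, 0],
    [10, 0, 55, -60, 0],
    [10, 0, 80, -75, 0],
    [10, 0, 105, -80, 0]
  ]
}}

```text
time: 7.42
position: [0.398, -0.1719, 0.3157]
tool_rot: [0.04, 3.141, -0.0]
ft_force: [0.9, 0.3, -3.0]
grip_width: 0.287
grip_force: 45.1
```

Call:
{"fn": "arm_command", "kwargs": {
  "motion": [
    [10, -10, 25, 0, 0],
    [10, -25, 50, 0, 0],
    [10, -40, 75, 0, 0],
    [10, -55, 100, 0, 0],
    [10, -65, 125, 0, 0]
  ]
}}

```text
time: 7.83
position: [0.4661, -0.0479, 0.3128]
tool_rot: [-0.039, -3.138, 0.001]
ft_force: [-0.4, 0.6, -2.1]
grip_width: 0.286
grip_force: 45.1
```

Call:
{"fn": "arm_command", "kwargs": {
  "motion": [
    [10, -4, 25, 0, 0],
    [10, -8, 45, 0, 0],
    [10, -9, 60, 0, 0],
    [10, -9, 62, 0, 0],
    [10, -9, 62, 0, 0]
  ]
}}

```text
time: 8.25
position: [0.4758, 0.013, 0.3132]
tool_rot: [-0.036, -3.138, 0.002]
ft_force: [0.8, -1.3, -2.8]
grip_width: 0.285
grip_force: 45.1
```

```bash
cat >> rod.py <<'E'
    H=np.array([.577,.008,.1845]); e=lo-H; w=np.array([-.573,.014,.819]); print('  low rel hole: along',(e@w).round(4),'perp',(e-w*(e@w)).round(4))
w=np.array([-.573,.014,.819]); H=np.array([.577,.008,.1845]); print('to pre(25mm) mm',(A.T@(H+w*.170-G)*1000).round(1)); print('axis unit in tool',(A.T@w).round(3)); print(A.round(3).tolist())
im,d,K,T=grab('wrist'); cv2.imwrite(f'pics/wrist_{sys.argv[1]}.png',im[:,:,::-1]); c=K@(np.linalg.inv(T)@np.r_[H,1])[:3]; print('hole px wrist',c[:2]/c[2])
E
python3 rod.py r2
```

```text
8.25 [0.47583964 0.01297306 0.31322302] 0.28488282999377845 [ 0.8 -1.3 -2.8]
scene 789 dir [-0.748 -0.011  0.664] tilt xz deg 48.6 y deg -1.7
  lowest [0.6226 0.0106 0.172 ] z min 0.1618 dist G-low 0.2072 dir low->G tilt 45.3
  low rel hole: along -0.0363 perp [0.0248 0.0031 0.0173]
side 530 dir [-0.602 -0.046  0.797] tilt xz deg 37.2 y deg -3.5
  lowest [0.6015 0.012  0.176 ] z min 0.148 dist G-low 0.1898 dir low->G tilt 41.7
  low rel hole: along -0.0209 perp [0.0125 0.0043 0.0087]
to pre(25mm) mm [-3.8 -2.5 -5.5]
axis unit in tool [ 0.576 -0.    -0.817]
[[-1.0, 0.023, -0.004], [0.023, 1.0, -0.001], [0.004, -0.001, -1.0]]
hole px wrist [322.61929536 368.77773879]
```

View pics/wrist_r2.png

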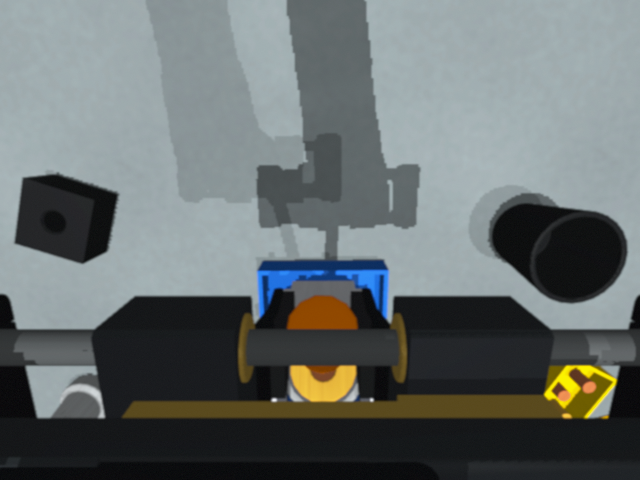

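The wrist view shows the handle end at (322,320) with the bush behind it and the tip hidden. I'll nudge to the pre-insert pose and re-measure using only points on the rod.

Call:
{"fn": "arm_command", "kwargs": {
  "motion": [
    [10, -2, -2, -3, 0],
    [10, -4, -2.5, -5.5, 0],
    [10, -4, -2.5, -5.5, 0],
    [10, -4, -2.5, -5.5, 0]
  ]
}}

```text
time: 8.73
position: [0.4808, 0.0094, 0.321]
tool_rot: [0.04, 3.141, 0.0]
ft_force: [0.3, -0.2, -1.6]
grip_width: 0.285
grip_force: 45.1
```

```bash
sed -i 's/^    q=P\[m\]/    t=A.T@np.array([-.573,.014,.819]); al=r@t; pd=np.linalg.norm(r-al[...,None]*t,axis=-1); m=(pd<.016)\&(al<-.035)\&(al>-.155)\n    q=P[m]/' rod.py; python3 rod.py r3; python3 - <<'E'
import cv2,numpy as np
a=cv2.imread('pics/scene_r3.png')[150:300,240:390]; b=cv2.imread('pics/side_r3.png')[140:290,230:380]
cv2.imwrite('pics/t3.png',cv2.resize(np.hstack([a,b]),(800,400),interpolation=cv2.INTER_CUBIC))
E
```

```text
8.7333 [0.48075889 0.00939566 0.32098408] 0.2848451461114238 [ 0.3 -0.2 -1.6]
scene 542 dir [-0.574  0.015  0.819] tilt xz deg 35.0 y deg 0.0
  lowest [0.5688 0.003  0.2127] z min 0.2084 dist G-low 0.1436 dir low->G tilt 37.9
  low rel hole: along 0.0277 perp [ 0.0077 -0.0054  0.0055]
side 292 dir [-0.576  0.014  0.818] tilt xz deg 35.1 y deg -0.0
  lowest [0.5653 0.0024 0.2097] z min 0.2054 dist G-low 0.1439 dir low->G tilt 36.0
  low rel hole: along 0.0273 perp [ 0.0039 -0.006   0.0029]
to pre(25mm) mm [1.2 1.  2.3]
axis unit in tool [ 0.572 -0.001 -0.819]
[[-1.0, 0.026, 0.001], [0.026, 1.0, 0.0], [-0.001, 0.0, -1.0]]
hole px wrist [323.55543508 359.18550212]
```

View pics/t3.png

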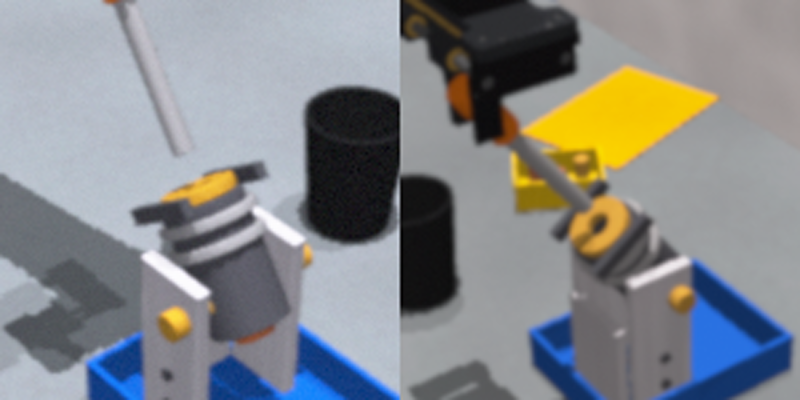

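The left half (scene) and right half (side) show the tip just short of the ring. Next I'll fit a cylinder to the rod points to get the lateral offset from the hole.

```bash
cat > cyl.py <<'E'
from h import *
from scipy.optimize import least_squares
s=get_state(); p=s['position']; A=R.from_rotvec(s['tool_rot']).as_matrix(); G=p-A[:,2]*.005
w=np.array([-.573,.014,.819]); w/=np.linalg.norm(w); H=np.array([.577,.008,.1845]); ey=np.array([.0244,.9997,0]); sx=np.cross(ey,w)
Q=[]
for n in ['scene','side']:
    z=np.load(f'{n}_rod.npz'); P=cloud(z['d'],z['K'],z['T']); r=P-G; al=r@w; pd=np.linalg.norm(r-al[...,None]*w,axis=-1)
    q=P[(pd<.018)&(al<-.045)&(al>-.130)]-H
    f=lambda c,q:np.hypot(q@sx-c[0],q@ey-c[1])-.008
    o=least_squares(f,[0,0],args=(q,),loss='huber',f_scale=.001); print(n,'axis off (sx,y) mm',o.x*1000,np.abs(o.fun).mean()*1000); Q.append(q)
q=np.vstack(Q); o=least_squares(f,[0,0],args=(q,),loss='huber',f_scale=.001); print('both',o.x*1000)
print('kin',(G-H)@sx*1000,(G-H)@ey*1000); d=-(o.x[0]*sx+o.x[1]*ey); print('corr tool mm',A.T@d*1000)
E
python3 cyl.py
```

```text
scene axis off (sx,y) mm [ 4.46444779 -1.89207107] 0.9646232609041827
side axis off (sx,y) mm [4.51010682 0.63978706] 0.7936871262256701
both [ 4.70139596 -0.76022485]
kin 1.7266665767827167 -0.49173746782341227
corr tool mm [3.85207683 0.7584855  2.69576824]
```

Call:
{"fn": "arm_command", "kwargs": {
  "motion": [
    [10, 2, 0.7, 1.5, 0],
    [10, 3.3, 0.7, 2.4, 0],
    [10, -2.4, 0.7, 10.6, 0],
    [10, -5.3, 0.7, 14.7, 0],
    [10, -5.3, 0.7, 14.7, 0]
  ]
}}

```text
time: 9.3
position: [0.4857, 0.0105, 0.3042]
tool_rot: [-0.039, -3.139, 0.001]
ft_force: [-0.2, 0.3, -2.8]
grip_width: 0.283
grip_force: 45.1
```

```bash
python3 rod.py r4 | grep -v lowest; python3 cyl.py; python3 - <<'E'
import cv2,numpy as np
a=cv2.imread('pics/scene_r4.png')[170:250,280:360]; b=cv2.imread('pics/side_r4.png')[180:260,265:345]
cv2.imwrite('pics/t4.png',cv2.resize(np.hstack([a,b]),(800,400),interpolation=cv2.INTER_CUBIC))
E
```

```text
9.3 [0.48568456 0.01045852 0.30417502] 0.28268091794847816 [-0.2  0.3 -2.8]
scene 560 dir [-0.533  0.024  0.846] tilt xz deg 32.3 y deg 0.6
  low rel hole: along 0.0011 perp [-0.0088  0.001  -0.0062]
side 329 dir [-0.541  0.007  0.841] tilt xz deg 32.9 y deg -0.4
  low rel hole: along 0.0002 perp [-0.0104 -0.001  -0.0073]
to pre(25mm) mm [  6.1  -0.2 -14.5]
axis unit in tool [ 0.575 -0.001 -0.818]
[[-1.0, 0.025, -0.002], [0.025, 1.0, -0.001], [0.002, -0.001, -1.0]]
hole px wrist [322.67996085 364.09082608]
scene axis off (sx,y) mm [-1.52691839 -0.5762267 ] 0.9432126225372128
side axis off (sx,y) mm [-0.81236544  1.56601319] 0.8512032853659826
both [-1.1733379   0.35670286]
kin -2.4248579132845562 0.20829623502066372
corr tool mm [-0.96112683 -0.35644286 -0.6731535 ]
```

View pics/t4.png

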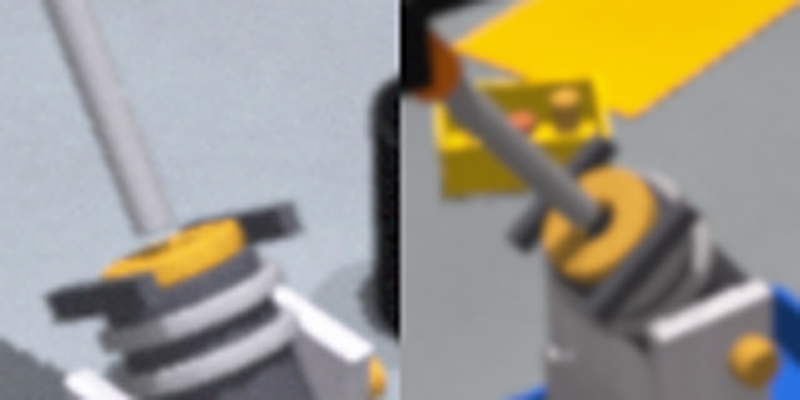

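The tip is right at the hole. In the side half the hole's dark part shows to the right of the tip, so the tip sits slightly towards -x. I'll refit without the ring points.

```bash
cat > cyl2.py <<'E'
from h import *
from scipy.optimize import least_squares
s=get_state(); p=s['position']; A=R.from_rotvec(s['tool_rot']).as_matrix(); G=p-A[:,2]*.005
w=np.array([-.573,.014,.819]); w/=np.linalg.norm(w); H=np.array([.577,.008,.1845]); ey=np.array([.0244,.9997,0]); sx=np.cross(ey,w)
Q=[]
f=lambda c,q:np.hypot(q@sx-c[0]-c[2]*(q@w),q@ey-c[1]-c[3]*(q@w))-.008
for n in ['scene','side']:
    z=np.load(f'{n}_rod.npz'); P=cloud(z['d'],z['K'],z['T']); r=P-G; al=r@w; pd=np.linalg.norm(r-al[...,None]*w,axis=-1)
    q=P[(pd<.018)&(al<-.045)&(P@w-H@w>.012)]-H; Q.append(q)
for n,q in zip(['scene','side','both'],Q+[np.vstack(Q)]):
    o=least_squares(f,[0,0,0,0],args=(q,),loss='huber',f_scale=.001); print(n,len(q),'axis off at bush top (sx,y) mm',(o.x[:2]*1000).round(1),'tilt off deg(sx,y)',np.degrees(o.x[2:]).round(1))
print('tip along (g=145) mm',((G-H)@w*1000-145).round(1))
E
python3 cyl2.py; python3 -c "
from h import *
s=get_state();print(s['position'],s['ft_force'],s['torque'])"
```

```text
scene 472 axis off at bush top (sx,y) mm [-2.  -0.5] tilt off deg(sx,y) [ 0.4 -0. ]
side 258 axis off at bush top (sx,y) mm [-1.   1.3] tilt off deg(sx,y) [0.2 0.3]
both 730 axis off at bush top (sx,y) mm [-1.5  0.4] tilt off deg(sx,y) [0.3 0. ]
tip along (g=145) mm 10.7
[0.48579699 0.0104332  0.30563274] [-0.33570955 -0.37027369 -1.07610039] [-0.00309493  0.08772331  0.02327052]
```

Call:
{"fn": "arm_command", "kwargs": {
  "motion": [
    [10, -1.3, -0.2, -0.9, 0],
    [10, -4, -0.2, 3, 0],
    [10, -7, -0.2, 7.3, 0],
    [10, -9.9, -0.2, 11.4, 0],
    [10, -9.9, -0.2, 11.4, 0]
  ]
}}

```text
time: 9.87
position: [0.4957, 0.01, 0.2932]
tool_rot: [-0.039, -3.14, 0.001]
ft_force: [0.2, 0.4, -2.1]
grip_width: 0.284
grip_force: 45.1
```

```bash
python3 rod.py r5 >/dev/null; python3 cyl2.py;python3 -c "
from h import *
s=get_state();print(s['position'],s['ft_force'],s['torque'],s['time'])"
```

```text
scene 405 axis off at bush top (sx,y) mm [-0.1 -1.3] tilt off deg(sx,y) [0.3 0.2]
side 218 axis off at bush top (sx,y) mm [0.9 1.1] tilt off deg(sx,y) [-0.2  0.2]
both 623 axis off at bush top (sx,y) mm [ 0.3 -0.2] tilt off deg(sx,y) [0.2 0.2]
tip along (g=145) mm -4.3
[0.49563217 0.0100466  0.2942958 ] [ 0.29166537  0.41361006 -1.99761255] [0.00625433 0.08784648 0.0695671 ] 10.0167
```

It's entering with no force. I'll advance along the sleeve axis.

Call:
{"fn": "arm_command", "kwargs": {
  "motion": [
    [10, -2.3, 0, 3.3, 0],
    [10, -4.6, 0, 6.6, 0],
    [10, -6.9, 0, 9.8, 0],
    [10, -8.6, 0, 12.3, 0],
    [10, -8.6, 0, 12.3, 0]
  ]
}}

```text
time: 10.43
position: [0.5043, 0.0098, 0.2813]
tool_rot: [-0.039, -3.14, 0.001]
ft_force: [1.0, -0.1, -2.4]
grip_width: 0.29
grip_force: 45.1
```

Call:
{"fn": "arm_command", "kwargs": {
  "motion": [
    [10, -1.2, 0, 1.6, 0],
    [10, -2.3, 0, 3.3, 0],
    [10, -3.4, 0, 4.9, 0],
    [10, -4.6, 0, 6.6, 0],
    [10, -4.6, 0, 6.6, 0]
  ]
}}

```text
time: 10.85
position: [0.5089, 0.0097, 0.2752]
tool_rot: [-0.039, -3.141, 0.0]
ft_force: [-0.2, 0.1, -2.9]
grip_width: 0.288
grip_force: 45.1
```

Call:
{"fn": "arm_command", "kwargs": {
  "motion": [
    [10, -0.9, 0, 1.2, 0],
    [10, -1.7, 0, 2.5, 0],
    [10, -2.6, 0, 3.7, 0],
    [10, -3.4, 0, 4.9, 0],
    [10, -3.4, 0, 4.9, 0]
  ]
}}

```text
time: 11.27
position: [0.5122, 0.0097, 0.2714]
tool_rot: [0.039, 3.141, 0.001]
ft_force: [-2.4, -0.2, 2.0]
grip_width: 0.289
grip_force: 45.0
```

Contact is at about 33 mm below the bush top, with roughly 5 N along the axis. I'll push on gently.

Call:
{"fn": "arm_command", "kwargs": {
  "motion": [
    [10, -0.9, 0, 1.2, 0],
    [10, -1.7, 0, 2.5, 0],
    [10, -2.6, 0, 3.7, 0],
    [10, -3.4, 0, 4.9, 0],
    [10, -4.3, 0, 6.1, 0]
  ]
}}

```text
time: 11.68
position: [0.516, 0.0096, 0.2655]
tool_rot: [-0.039, -3.14, -0.001]
ft_force: [-5.5, 0.0, 6.4]
grip_width: 0.287
grip_force: 45.1
```

Call:
{"fn": "arm_command", "kwargs": {
  "motion": [
    [10, -0.9, 0, 1.2, 0],
    [10, -1.7, 0, 2.5, 0],
    [10, -2.6, 0, 3.7, 0],
    [10, -3.4, 0, 4.9, 0],
    [10, -4.3, 0, 6.1, 0]
  ]
}}

```text
time: 12.1
position: [0.52, 0.0095, 0.2593]
tool_rot: [-0.039, -3.14, -0.001]
ft_force: [-6.0, 0.1, 7.1]
grip_width: 0.285
grip_force: 45.1
```

Call:
{"fn": "arm_command", "kwargs": {
  "motion": [
    [10, -0.9, 0, 1.2, 0],
    [10, -1.7, 0, 2.5, 0],
    [10, -2.6, 0, 3.7, 0],
    [10, -3.4, 0, 4.9, 0],
    [10, -4.3, 0, 6.1, 0]
  ],
  "newtons": 55
}}

```text
time: 12.52
position: [0.5243, 0.0094, 0.2532]
tool_rot: [-0.039, -3.14, -0.001]
ft_force: [-6.3, -0.1, 6.4]
grip_width: 0.287
grip_force: 55.1
```

```bash
python3 rod.py r6 >/dev/null; python3 cyl2.py; python3 - <<'E'
from h import *
for n in ['scene']:
    z=np.load('scene_rod.npz'); z0=np.load('scene0.npz')
    for q in (z0,z):
        P=cloud(q['d'],q['K'],q['T']); h=cv2.cvtColor(q['im'],cv2.COLOR_RGB2HSV); m=((h[...,0]<12)&(h[...,1]>90)&(h[...,2]>40)); m[:255]=0;m[330:]=0;m[:,:300]=0;m[:,380:]=0
        w=np.array([-.573,.014,.819]); H=np.array([.577,.008,.1845])
        print(m.sum(), 'lowest along axis mm', (((P[m]-H)@w).min()*1000) if m.any() else None)
s=get_state(); print(s['time'],s['position'],s['ft_force'])
E
```

```text
scene 154 axis off at bush top (sx,y) mm [ 1.2 -0.7] tilt off deg(sx,y) [-0.5 -0.1]
side 84 axis off at bush top (sx,y) mm [1.6 0.9] tilt off deg(sx,y) [-0.9  1.2]
both 238 axis off at bush top (sx,y) mm [1.3 0.1] tilt off deg(sx,y) [-0.5  0.2]
tip along (g=145) mm -55.2
28 lowest along axis mm -111.05430883342959
210 lowest along axis mm -160.63420969936655
12.6667 [0.5247586  0.00940238 0.25251514] [-4.80515015  0.44800445  2.63864366]
```

The collet is moving out and the tip is 45 mm below the mouth. I'll continue.

Call:
{"fn": "arm_command", "kwargs": {
  "motion": [
    [10, -0.5, 0, 1.5, 0],
    [10, -1.1, 0, 2.9, 0],
    [10, -1.9, 0, 4.2, 0],
    [10, -2.8, 0, 5.4, 0],
    [10, -3.6, 0, 6.7, 0]
  ]
}}

```text
time: 13.08
position: [0.5284, 0.0093, 0.2464]
tool_rot: [-0.039, -3.141, -0.001]
ft_force: [-4.7, -0.3, 7.5]
grip_width: 0.281
grip_force: 55.1
```

Call:
{"fn": "arm_command", "kwargs": {
  "motion": [
    [10, -0.9, 0, 1.2, 0],
    [10, -1.7, 0, 2.5, 0],
    [10, -2.6, 0, 3.7, 0],
    [10, -3.4, 0, 4.9, 0],
    [10, -4.3, 0, 6.1, 0]
  ]
}}

```text
time: 13.5
position: [0.5327, 0.0092, 0.2403]
tool_rot: [-0.039, -3.141, -0.001]
ft_force: [-6.0, -0.5, 6.0]
grip_width: 0.282
grip_force: 55.1
```

Call:
{"fn": "arm_command", "kwargs": {
  "motion": [
    [10, -0.9, 0, 1.2, 0],
    [10, -1.7, 0, 2.5, 0],
    [10, -2.6, 0, 3.7, 0],
    [10, -3.4, 0, 4.9, 0],
    [10, -4.3, 0, 6.1, 0]
  ]
}}

```text
time: 13.92
position: [0.5373, 0.0091, 0.2341]
tool_rot: [0.039, 3.141, 0.001]
ft_force: [-3.1, -0.8, 1.7]
grip_width: 0.281
grip_force: 55.1
```

```bash
cat > col.py <<'E'
from h import *
im,d,K,T=grab('scene'); P=cloud(d,K,T); h=cv2.cvtColor(im,cv2.COLOR_RGB2HSV); m=((h[...,0]<12)&(h[...,1]>90)&(h[...,2]>40)); m[:255]=0;m[340:]=0;m[:,:270]=0;m[:,395:]=0
q=P[m]; H=np.array([.577,.008,.1845]); w=np.array([-.573,.014,.819]); print(len(q),q.mean(0).round(3),q.min(0).round(3),q.max(0).round(3),'along',((q-H)@w).min()*1000)
cv2.imwrite('pics/col.png',cv2.resize(im[190:350,240:440,::-1],(800,640))[:600])
s=get_state(); A=R.from_rotvec(s['tool_rot']).as_matrix(); G=s['position']-A[:,2]*.005; print(s['time'],s['position'],s['ft_force'],'tip along',(G-H)@w*1000-145)
E
python3 col.py
```

```text
380 [ 0.66  -0.001  0.082] [ 0.635 -0.486  0.039] [1.118 0.045 0.71 ] along -157.6500010699507
13.9667 [0.53776427 0.00906865 0.23341501] [-0.35657464 -0.46526915 -2.44142562] tip along -78.34387553363962
```

Call:
{"fn": "arm_command", "kwargs": {
  "motion": [
    [10, -0.9, 0, 1.2, 0],
    [10, -1.7, 0, 2.5, 0],
    [10, -2.6, 0, 3.7, 0],
    [10, -3.4, 0, 4.9, 0],
    [10, -4.6, 0, 6.6, 0]
  ]
}}

```text
time: 14.38
position: [0.5421, 0.0089, 0.2265]
tool_rot: [0.039, 3.141, -0.0]
ft_force: [-0.6, -0.0, -1.5]
grip_width: 0.282
grip_force: 55.1
```

```bash
python3 col.py
```

```text
514 [ 0.709 -0.006  0.056] [ 0.659 -0.486  0.018] [1.118 0.015 0.71 ] along -203.00867437447582
14.4333 [0.54212972 0.00886667 0.22616028] [ 1.0507906   0.21156134 -2.49300741] tip along -86.79321391695777
```

View pics/col.png

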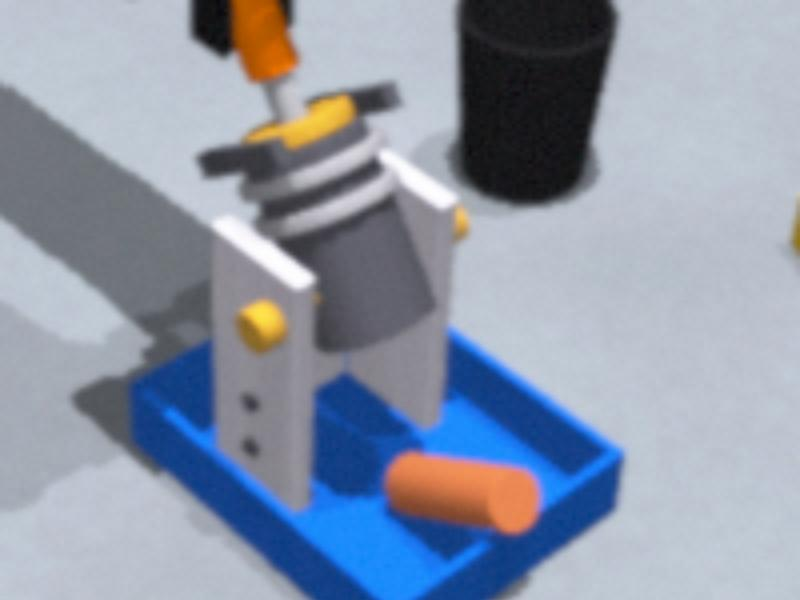

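The collet lies in the tray, at about (460,490) in the crop. I'll withdraw the drift along the axis.

Call:
{"fn": "arm_command", "kwargs": {
  "motion": [
    [10, 4, 0, -5.7, 0],
    [10, 9, 0, -12.8, 0],
    [10, 14, 0, -20, 0],
    [10, 19, 0, -27.1, 0],
    [10, 23, 0, -32.8, 0]
  ]
}}

```text
time: 14.85
position: [0.5187, 0.0095, 0.2613]
tool_rot: [0.039, 3.14, 0.001]
ft_force: [0.1, -0.4, -2.8]
grip_width: 0.281
grip_force: 55.1
```

Call:
{"fn": "arm_command", "kwargs": {
  "motion": [
    [10, 5, 0, -7.1, 0],
    [10, 10, 0, -14.2, 0],
    [10, 15, 0, -21.4, 0],
    [10, 20, 0, -28.5, 0],
    [10, 23, 0, -32.8, 0]
  ]
}}

```text
time: 15.27
position: [0.4956, 0.01, 0.2937]
tool_rot: [0.039, 3.14, 0.001]
ft_force: [-0.2, -1.0, -2.4]
grip_width: 0.287
grip_force: 55.1
```

Call:
{"fn": "arm_command", "kwargs": {
  "motion": [
    [10, 5, 0, -7.1, 0],
    [10, 10, 0, -14.2, 0],
    [10, 15, 0, -21.4, 0],
    [10, 20, 0, -28.5, 0],
    [10, 20, 0, -28.5, 0]
  ]
}}

```text
time: 15.68
position: [0.4759, 0.0106, 0.3229]
tool_rot: [0.039, 3.139, 0.002]
ft_force: [0.4, -0.9, -2.2]
grip_width: 0.283
grip_force: 55.1
```

```bash
cat > blk.py <<'E'
from h import *
for n in ['wrist','scene','side']:
    im,d,K,T=grab(n); P=cloud(d,K,T)
    if n!='wrist': np.savez(f'{n}_rod.npz',im=im,d=d,K=K,T=T)
    m=((abs(P[...,2]-.05)<.008)&(abs(P[...,0]-.477)<.055)&(abs(P[...,1]+.28)<.055)&(im.max(-1)<70)).astype(np.uint8)
    c,_=cv2.findContours(m,cv2.RETR_EXTERNAL,cv2.CHAIN_APPROX_NONE)
    if not c: print(n,'no'); continue
    k=max(c,key=cv2.contourArea)[:,0]; X=np.array([onz(K,T,u,v,.05)[:2] for u,v in k]).astype(np.float32)*1000
    print(n,m.sum(),'top rect',cv2.minAreaRect(X))
    F=np.zeros_like(m); cv2.drawContours(F,[k[:,None]],-1,1,-1); hole=(F>0)&(P[...,2]<.042)
    if hole.sum()>5:
        v,u=np.nonzero(hole); print('  hole px',u.mean(),v.mean(),hole.sum(),onz(K,T,u.mean(),v.mean(),.05).round(4))
        c,_=cv2.findContours(hole.astype(np.uint8),cv2.RETR_EXTERNAL,cv2.CHAIN_APPROX_NONE); k=max(c,key=len)[:,0]; X=np.array([onz(K,T,a,b,.05)[:2] for a,b in k])*1000; print('  ext',X.min(0),X.max(0))
    g=cv2.cvtColor(im,cv2.COLOR_RGB2GRAY)
s=get_state(); print(s['time'],s['position'],s['tool_rot'],s['ft_force'])
E
python3 blk.py; python3 cyl2.py
```

```text
wrist 4566 top rect ((474.9663391113281, -275.4504699707031), (78.07489776611328, 76.31600952148438), 70.19840240478516)
  hole px 61.01045296167247 217.94425087108013 287 [ 0.4749 -0.275   0.05  ]
  ext [ 463.90345068 -285.26822971] [ 486.20318739 -265.38586026]
scene 1294 top rect ((480.10296630859375, -280.72369384765625), (72.17759704589844, 82.14005279541016), 70.05583190917969)
  hole px 155.74576271186442 319.3728813559322 59 [ 0.4794 -0.2814  0.05  ]
  ext [ 471.93927456 -290.87025515] [ 486.77567124 -271.39274117]
side 1333 top rect ((473.2257080078125, -281.3987731933594), (81.16229248046875, 75.06053924560547), 70.20384979248047)
  hole px 348.5 372.7432432432432 74 [ 0.4746 -0.2811  0.05  ]
  ext [ 464.7204563  -289.59345237] [ 485.16822274 -270.46747907]
15.8333 [0.47600875 0.0105426  0.32087913] [3.87160615e-02 3.14115306e+00 1.28778160e-04] [ 0.32219452 -0.23377318 -2.28770878]
scene 486 axis off at bush top (sx,y) mm [ 1.3 -0.6] tilt off deg(sx,y) [-0.  -0.1]
side 272 axis off at bush top (sx,y) mm [1.6 1.7] tilt off deg(sx,y) [-0.3 -0.1]
both 758 axis off at bush top (sx,y) mm [1.7 0.5] tilt off deg(sx,y) [-0.1 -0.1]
tip along (g=145) mm 28.8
```

Call:
{"fn": "arm_command", "kwargs": {
  "motion": [
    [10, 12, -5, -6, 0],
    [10, 25, -20, -6, 0],
    [10, 38, -45, -6, 0],
    [10, 50, -70, -6, 0],
    [10, 60, -95, -6, 0]
  ]
}}

```text
time: 16.25
position: [0.4127, -0.0839, 0.3264]
tool_rot: [-0.038, -3.14, 0.0]
ft_force: [0.7, -0.6, -2.1]
grip_width: 0.281
grip_force: 55.1
```

Call:
{"fn": "arm_command", "kwargs": {
  "motion": [
    [10, 8, -28, 5, 0],
    [10, 16, -56, 12, 0],
    [10, 24, -84, 20, 0],
    [10, 32, -112, 28, 0],
    [10, 32, -138, 36, 0]
  ]
}}

```text
time: 16.67
position: [0.3765, -0.2221, 0.2903]
tool_rot: [-0.041, -3.141, -0.001]
ft_force: [0.4, -0.6, -1.7]
grip_width: 0.287
grip_force: 55.1
```

Call:
{"fn": "arm_command", "kwargs": {
  "motion": [
    [10, 0, -25, 10, 0],
    [10, 0, -45, 22, 0],
    [10, 0, -56, 35, 0],
    [10, 0, -60, 46, 0],
    [10, 0, -60, 50, 0]
  ]
}}

```text
time: 17.08
position: [0.3756, -0.2804, 0.2389]
tool_rot: [-0.042, -3.138, -0.001]
ft_force: [-0.7, -0.1, -2.2]
grip_width: 0.282
grip_force: 55.1
```

Call:
{"fn": "arm_command", "kwargs": {
  "motion": [
    [10, 0, 0, 0, 0],
    [10, 0, 0, 0, 0]
  ]
}}

```text
time: 17.25
position: [0.3771, -0.279, 0.2409]
tool_rot: [-0.036, -3.141, -0.001]
ft_force: [0.5, 1.0, -1.6]
grip_width: 0.283
grip_force: 55.1
```

```bash
cat > tipb.py <<'E'
from h import *
from scipy.optimize import least_squares
s=get_state(); p=s['position']; A=R.from_rotvec(s['tool_rot']).as_matrix(); G=p-A[:,2]*.005
w=np.array([-.573,.014,.819]); w/=np.linalg.norm(w); ey=np.array([.0244,.9997,0]); sx=np.cross(ey,w)
f=lambda c,q:np.hypot(q@sx-c[0]-c[2]*(q@w),q@ey-c[1]-c[3]*(q@w))-.008
for n in ['scene','side']:
    z=np.load(f'{n}_rod.npz'); P=cloud(z['d'],z['K'],z['T']); r=P-G; al=r@w; pd=np.linalg.norm(r-al[...,None]*w,axis=-1)
    q=(P-G)[(pd<.018)&(al<-.045)&(al>-.14)]
    o=least_squares(f,[0,0,0,0],args=(q,),loss='huber',f_scale=.001).x
    t=-.145; tip=G+(o[0]+o[2]*t)*sx+(o[1]+o[3]*t)*ey+t*w
    print(n,len(q),'tilt off',np.degrees(o[2:]).round(1),'tip',tip.round(4),'seen tip along',(q@w).min())
print(p,s['ft_force'])
E
python3 blk.py; python3 tipb.py
```

```text
wrist 577 top rect ((437.5441589355469, -280.4502868652344), (51.445716857910156, 23.836997985839844), 88.71737670898438)
scene 1321 top rect ((478.7191467285156, -280.9333190917969), (72.47648620605469, 84.81478881835938), 70.90266418457031)
  hole px 155.672131147541 319.27868852459017 61 [ 0.4791 -0.2813  0.05  ]
  ext [ 470.90700771 -290.87025515] [ 486.77567124 -271.39274117]
side 1328 top rect ((472.9858703613281, -281.06768798828125), (79.90507507324219, 75.38005828857422), 70.21288299560547)
  hole px 348.0405405405405 372.5810810810811 74 [ 0.4741 -0.2803  0.05  ]
  ext [ 464.7204563  -289.59345237] [ 483.73773087 -270.46747907]
17.4 [ 0.37749594 -0.27954292  0.24166662] [ 3.63408778e-02  3.13994927e+00 -1.16374121e-04] [-0.10916243 -0.11984469 -2.15369498]
scene 565 tilt off [-0.1 -0.3] tip [ 0.4625 -0.2818  0.1292] seen tip along -0.13990647223613195
side 238 tilt off [ 0.  -0.1] tip [ 0.4626 -0.2798  0.1293] seen tip along -0.13974514327516688
[ 0.37749594 -0.27954292  0.24166662] [-0.10916243 -0.11984469 -2.15369498]
```

Call:
{"fn": "arm_command", "kwargs": {
  "motion": [
    [10, 0, 0, 15, 0],
    [10, 0, 0, 32, 0],
    [10, 0, 0, 48, 0],
    [10, 0, 0, 60, 0],
    [10, 0, 0, 60, 0]
  ]
}}

```text
time: 17.82
position: [0.3758, -0.2789, 0.1792]
tool_rot: [-0.037, -3.138, -0.002]
ft_force: [-1.1, 0.7, -1.9]
grip_width: 0.287
grip_force: 55.1
```

Call:
{"fn": "arm_command", "kwargs": {
  "motion": [
    [10, -4, 0, 5.7, 0],
    [10, -8, 0, 11.4, 0],
    [10, -11, 0, 16, 0],
    [10, -11.5, 0, 16.4, 0],
    [10, -11.5, 0, 16.4, 0]
  ]
}}

```text
time: 18.23
position: [0.3888, -0.2802, 0.1645]
tool_rot: [-0.038, -3.141, 0.0]
ft_force: [0.2, 0.4, -2.6]
grip_width: 0.281
grip_force: 55.1
```

```bash
python3 blk.py >/dev/null; python3 tipb.py; python3 - <<'E'
from h import *
a=np.load('scene_rod.npz')['im'][270:350,115:195,::-1]; b=np.load('side_rod.npz')['im'][330:410,305:385,::-1]
cv2.imwrite('pics/t7.png',cv2.resize(np.hstack([a,b]),(800,400),interpolation=cv2.INTER_CUBIC))
E
```

```text
scene 541 tilt off [0.2 0. ] tip [ 0.4733 -0.2833  0.0522] seen tip along -0.13978172784779455
side 204 tilt off [11.3  3. ] tip [ 0.4669 -0.2835  0.0477] seen tip along -0.13997913073215623
[ 0.38856859 -0.2804099   0.16487218] [ 0.41326339  0.30546168 -2.20232925]
```

View pics/t7.png

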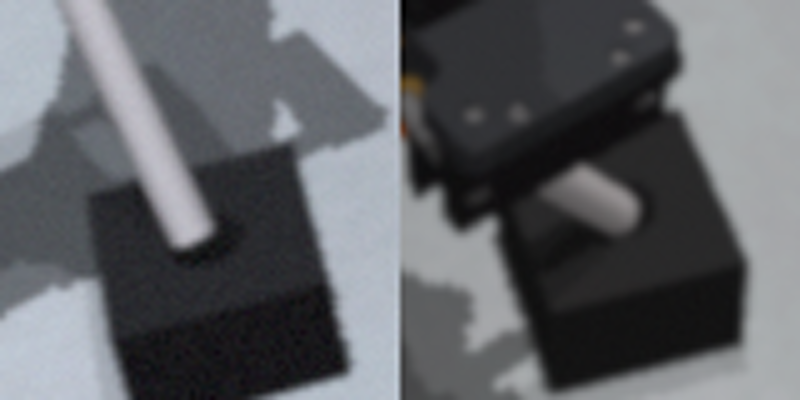

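The tip is at the hole's near edge in both halves, with the hole visible ahead of it (scene crop about (235,235)). That was my tenth picture, so from here I'll work by numbers only. I'll enter with a small y shift.

Call:
{"fn": "arm_command", "kwargs": {
  "motion": [
    [10, -2, 1, 0, 0],
    [10, -3.5, 1.2, 2.5, 0],
    [10, -5, 1.2, 5, 0],
    [10, -6.5, 1.2, 7.8, 0],
    [10, -6.5, 1.2, 7.8, 0]
  ]
}}

```text
time: 18.8
position: [0.3947, -0.2791, 0.156]
tool_rot: [-0.039, -3.14, -0.0]
ft_force: [0.4, 0.4, -2.9]
grip_width: 0.285
grip_force: 55.1
```

```bash
python3 blk.py >/dev/null; python3 tipb.py
```

```text
scene 602 tilt off [ 0.8 -0. ] tip [ 0.4785 -0.2822  0.0434] seen tip along -0.13979967687649034
side 245 tilt off [5.9 7. ] tip [ 0.4746 -0.2855  0.0407] seen tip along -0.13992495480095585
[ 0.3946929  -0.27941304  0.15664242] [ 0.05980406  0.75175516 -1.85996173]
```

The tip is inside with no contact force. With a light grip I'll swing the drift upright against the hole wall.

Call:
{"fn": "arm_command", "kwargs": {
  "motion": [
    [10, 0, 0, 0, 0],
    [10, -6, 0, -2, 0],
    [10, -12, 0, -4.5, 0],
    [10, -18, 0, -7, 0],
    [10, -25, 0, -9, 0]
  ],
  "newtons": 12
}}

```text
time: 19.37
position: [0.4205, -0.2798, 0.1662]
tool_rot: [-0.038, -3.141, -0.0]
ft_force: [-0.9, 1.3, -1.1]
grip_width: 0.293
grip_force: 12.0
```

```bash
cat > ang.py <<'E'
from h import *
from scipy.optimize import least_squares
s=get_state(); p=s['position']; A=R.from_rotvec(s['tool_rot']).as_matrix(); G=p-A[:,2]*.005
for n in ['scene','side']:
    im,d,K,T=grab(n); r=(cloud(d,K,T)-G)@A
    m=(abs(r[...,1])<.014)&(r[...,2]>.035)&(cloud(d,K,T)[...,2]>.056)&(abs(r[...,0])<.12)&(im.min(-1)>75)
    q=r[m]
    if len(q)<25: print(n,'few',len(q)); continue
    f=lambda c:np.hypot((q[:,0]-c[0]-c[2]*q[:,2])/np.hypot(1,c[2]),q[:,1]-c[1])-.008
    b=np.polyfit(q[:,2],q[:,0],1); o=least_squares(f,[b[1],0,b[0]],loss='huber',f_scale=.001).x
    print(n,len(q),'tilt deg',np.degrees(np.arctan(-o[2])).round(1),'axis at grasp x,y mm',(o[:2]*1000).round(1),'resid',np.abs(f(o)).mean())
print(s['time'],p,s['ft_force'].round(1),s['torque'].round(2),s['grip_width'])
E
python3 ang.py
```

```text
scene 446 tilt deg 23.4 axis at grasp x,y mm [-2.5 -0.7] resid 0.0009481837422157043
side 115 tilt deg 22.0 axis at grasp x,y mm [-6.1  1.7] resid 0.0005346654233236705
19.3667 [ 0.42048529 -0.27981036  0.16615299] [-0.9  1.3 -1.1] [0.27 0.4  0.03] 0.2925273253257481
```

Tilt is now 23°, as planned. I'll continue.

Call:
{"fn": "arm_command", "kwargs": {
  "motion": [
    [10, -6, 0, 0, 0],
    [10, -12, 0, -0.5, 0],
    [10, -18, 0, -1, 0],
    [10, -24, 0, -1, 0],
    [10, -28, 0, -1, 0]
  ]
}}

```text
time: 19.88
position: [0.4487, -0.2805, 0.1667]
tool_rot: [-0.038, -3.141, 0.0]
ft_force: [-1.0, 1.0, -1.4]
grip_width: 0.289
grip_force: 12.0
```

Call:
{"fn": "arm_command", "kwargs": {
  "motion": [
    [10, -6, 0, 0, 0],
    [10, -12, 0, 1, 0],
    [10, -18, 0, 2, 0],
    [10, -24, 0, 3, 0],
    [10, -28, 0, 4, 0]
  ]
}}

```text
time: 20.3
position: [0.4766, -0.2812, 0.1625]
tool_rot: [-0.038, -3.141, 0.0]
ft_force: [-1.6, 0.9, -0.9]
grip_width: 0.296
grip_force: 12.0
```

```bash
python3 ang.py
```

```text
scene 295 tilt deg 0.3 axis at grasp x,y mm [-1.1 -0.7] resid 0.000732744553191936
side 214 tilt deg 0.8 axis at grasp x,y mm [-1.5  1.6] resid 0.000603737146405244
20.3 [ 0.47664158 -0.28122644  0.16251546] [-1.6  0.9 -0.9] [ 0.25  0.44 -0.02] 0.2955209691065739
```

It's upright. I'll centre it and lower it into the hole.

Call:
{"fn": "arm_command", "kwargs": {
  "motion": [
    [10, 2, 1.2, 1, 0],
    [10, 2, 1.2, 5, 0],
    [10, 2, 1.2, 9, 0],
    [10, 2, 1.2, 13, 0],
    [10, 2, 1.2, 15, 0]
  ]
}}

```text
time: 20.82
position: [0.4734, -0.2799, 0.147]
tool_rot: [-0.039, -3.141, -0.001]
ft_force: [0.9, 0.2, -2.2]
grip_width: 0.293
grip_force: 12.0
```

Call:
{"fn": "arm_command", "kwargs": {
  "motion": [
    [10, 0, 0, 1, 0],
    [10, 0, 0, 1.5, 0],
    [10, 0, 0, 1.5, 0]
  ]
}}

```text
time: 21.07
position: [0.4739, -0.2801, 0.1465]
tool_rot: [0.039, 3.141, 0.0]
ft_force: [-0.2, -0.2, 0.6]
grip_width: 0.293
grip_force: 12.0
```

```bash
python3 ang.py
```

```text
scene 227 tilt deg 0.3 axis at grasp x,y mm [-0.8 -0.8] resid 0.0006789827589472541
side 157 tilt deg 1.0 axis at grasp x,y mm [-1.   1.6] resid 0.0005503177136825582
21.0667 [ 0.47387118 -0.28007029  0.14653001] [-0.2 -0.2  0.6] [ 0.28  0.28 -0.05] 0.2927346428118143
```

The tip is resting on the bottom. I'll release and retreat straight up.

Call:
{"fn": "arm_command", "kwargs": {
  "motion": [
    [60, 0, 0, 0, 0],
    [60, 0, 0, 0, 0],
    [60, 0, 0, 0, 0],
    [60, 0, 0, 0, 0],
    [60, 0, 0, 0, 0]
  ]
}}

```text
time: 21.58
position: [0.4739, -0.2802, 0.1463]
tool_rot: [0.039, 3.141, -0.0]
ft_force: [0.8, 0.3, -0.3]
grip_width: 0.589
grip_force: 0.0
```

Call:
{"fn": "arm_command", "kwargs": {
  "motion": [
    [75, 0, 0, 0, 0],
    [75, 0, 0, -10, 0],
    [75, 0, 0, -30, 0],
    [75, 0, 0, -60, 0],
    [75, 0, 0, -90, 0]
  ]
}}

```text
time: 22.0
position: [0.4732, -0.28, 0.2374]
tool_rot: [-0.04, -3.14, -0.0]
ft_force: [0.9, -0.2, 0.3]
grip_width: 0.851
grip_force: 0.0
```

Call:
{"fn": "arm_command", "kwargs": {
  "motion": [
    [75, 0, 0, -30, 0],
    [75, 20, 0, -50, 0],
    [75, 40, 0, -60, 0],
    [75, 40, 0, -60, 0],
    [75, 40, 0, -60, 0]
  ]
}}

```text
time: 22.42
position: [0.4337, -0.2797, 0.2978]
tool_rot: [0.04, 3.137, 0.001]
ft_force: [1.1, 0.2, -0.7]
grip_width: 0.861
grip_force: 0.0
```

```bash
python3 - <<'E'
from h import *
for n in ['scene','side']:
    im,d,K,T=grab(n); P=cloud(d,K,T); m=cv2.inRange(cv2.cvtColor(im,cv2.COLOR_RGB2HSV),(5,150,90),(20,255,255))>0
    m&=(abs(P[...,0]-.477)<.05)&(abs(P[...,1]+.28)<.05)&(P[...,2]>.08)&(P[...,2]<.2); print(n,m.sum(),P[m].mean(0).round(3),P[m].min(0).round(3),P[m].max(0).round(3))
    z=np.load(n+'0.npz'); D=(np.abs(im.astype(int)-z['im'])).sum(-1)
    for nm,b in dict(scene=dict(pot=(350,180,398,242),caddy=(435,232,495,282),holder=(195,398,247,460)),side=dict(pot=(212,203,256,260),caddy=(268,192,310,222),holder=(432,303,472,352)))[n].items(): print('  ',nm,'mean diff',D[b[1]:b[3],b[0]:b[2]].mean().round(1))
s=get_state(); print(s['time'],s['position'],s['ft_force'].round(1))
E
python3 col.py
```

```text
scene 503 [ 0.485 -0.282  0.155] [ 0.466 -0.293  0.117] [ 0.491 -0.269  0.179]
   pot mean diff 11.2
   caddy mean diff 8.4
   holder mean diff 9.7
side 394 [ 0.472 -0.285  0.156] [ 0.463 -0.294  0.12 ] [ 0.487 -0.268  0.178]
   pot mean diff 31.5
   caddy mean diff 198.4
   holder mean diff 58.9
22.5167 [ 0.43421426 -0.27864963  0.2961535 ] [ 0.4 -0.   0.7]
516 [ 0.708 -0.004  0.053] [ 0.66  -0.013  0.017] [0.741 0.015 0.077] along -208.85615676920114
22.5667 [ 0.43421224 -0.27853937  0.29575336] [ 0.45970368 -0.57595662 -0.15435239] tip along 28.01549390943663
```

The drift stands upright, and the bystanders are unchanged in the scene view. The collet may be resting on the tray's far rim, so I'll check how it lies.

```bash
python3 - <<'E'
from h import *
from scipy.optimize import least_squares
im,d,K,T=grab('scene'); P=cloud(d,K,T); h=cv2.cvtColor(im,cv2.COLOR_RGB2HSV); m=((h[...,0]<12)&(h[...,1]>90)&(h[...,2]>40)); m[:255]=0;m[340:]=0;m[:,:270]=0;m[:,395:]=0
q=P[m]; c0=q.mean(0); v=np.linalg.svd(q-c0)[2][0]; v*=np.sign(v[0])
def f(o):
    u=np.r_[1,o[2],o[3]]; u=u/np.linalg.norm(u); r=q-np.r_[c0[0],o[0],o[1]]; return np.linalg.norm(r-np.outer(r@u,u),axis=1)-.015
o=least_squares(f,[c0[1],c0[2]-.01,v[1]/v[0],v[2]/v[0]],loss='huber',f_scale=.001); x=o.x; u=np.r_[1,x[2],x[3]]; u/=np.linalg.norm(u); C=np.r_[c0[0],x[0],x[1]]
t=(q-C)@u; print('resid',np.abs(o.fun).mean()); lo,hi=np.percentile(t,[1,99]); print('ends',(C+lo*u).round(4),(C+hi*u).round(4),'len',hi-lo,'axis',u.round(3))
im,d,K,T=grab('side'); P=cloud(d,K,T); h=cv2.cvtColor(im,cv2.COLOR_RGB2HSV); m=((h[...,0]<12)&(h[...,1]>90)&(h[...,2]>40))&(abs(P[...,0]-.69)<.08)&(abs(P[...,1])<.08)&(P[...,2]<.12); print('side',m.sum(),P[m].min(0) if m.any() else '',P[m].max(0) if m.any() else '')
E
```

```text
resid 0.0032149510581843256
ends [0.6705 0.0057 0.0213] [0.7337 0.0027 0.065 ] len 0.0769122416585643 axis [ 0.822 -0.04   0.568]
side 0
```

The collet is propped on the far wall, its upper end about 65 mm high and overhanging the rim. I'll take the drift again and nudge that end gently back with the rod so it lies fully in the tray, then put the drift back.

Call:
{"fn": "arm_command", "kwargs": {
  "motion": [
    [75, -20, 0, 0, 0],
    [75, -40, 0, 10, 0],
    [75, -40, 0, 40, 0],
    [75, -40, 0, 60, 0],
    [75, -40, 0, 60, 0]
  ]
}}

```text
time: 23.08
position: [0.4719, -0.2784, 0.2313]
tool_rot: [-0.038, -3.132, -0.002]
ft_force: [-0.8, 0.6, -0.7]
grip_width: 0.862
grip_force: 0.0
```

Call:
{"fn": "arm_command", "kwargs": {
  "motion": [
    [75, 0, 0, 25, 0],
    [75, 0, 0, 50, 0],
    [75, 0, 0, 75, 0],
    [75, 0, 0, 88, 0],
    [75, 0, 0, 88, 0]
  ]
}}

```text
time: 23.5
position: [0.4724, -0.2792, 0.146]
tool_rot: [-0.039, -3.136, -0.002]
ft_force: [-0.7, 1.0, -0.5]
grip_width: 0.861
grip_force: 0.0
```

Call:
{"fn": "arm_command", "kwargs": {
  "motion": [
    [15, 0, 0, 0, 0],
    [15, 0, 0, 0, 0],
    [15, 0, 0, 0, 0],
    [15, 0, 0, 0, 0],
    [15, 0, 0, 0, 0]
  ],
  "newtons": 12
}}

```text
time: 23.92
position: [0.4744, -0.2804, 0.1493]
tool_rot: [0.039, 3.14, -0.0]
ft_force: [-0.1, 0.4, 0.1]
grip_width: 0.567
grip_force: 0.0
```

Call:
{"fn": "arm_command", "kwargs": {
  "motion": [
    [15, 0, 0, 0, 0],
    [15, 0, 0, 0, 0],
    [15, 0, 0, 0, 0],
    [15, 0, 0, 0, 0],
    [15, 0, 0, 0, 0]
  ]
}}

```text
time: 24.33
position: [0.4739, -0.28, 0.1483]
tool_rot: [0.039, 3.141, 0.0]
ft_force: [0.1, 0.5, 1.6]
grip_width: 0.292
grip_force: 12.0
```

Call:
{"fn": "arm_command", "kwargs": {
  "motion": [
    [10, 0, 0, 0, 0],
    [10, 0, 0, 0, 0]
  ],
  "newtons": 50
}}

```text
time: 24.5
position: [0.4739, -0.28, 0.1483]
tool_rot: [0.039, 3.141, 0.0]
ft_force: [-0.2, 0.4, 1.8]
grip_width: 0.287
grip_force: 50.0
```

```bash
python3 ang.py; python3 - <<'E'
from h import *
z=np.load('scene0.npz'); P=cloud(z['d'],z['K'],z['T']); print('holder',P[398:430,205:237].reshape(-1,3)[P[398:430,205:237].reshape(-1,3)[:,2]>.03].mean(0))
E
```

```text
scene 224 tilt deg 0.3 axis at grasp x,y mm [-1.7 -0.9] resid 0.0007768899643070218
side 163 tilt deg 0.0 axis at grasp x,y mm [-3.   1.5] resid 0.0006504263088794322
24.5 [ 0.47387619 -0.28000116  0.14832096] [-0.2  0.4  1.8] [ 0.16 -0.01  0.01] 0.28742369747865765
holder [ 0.73235306 -0.3121146   0.07286505]
```

Call:
{"fn": "arm_command", "kwargs": {
  "motion": [
    [10, 0, 0, -15, 0],
    [10, 0, 0, -40, 0],
    [10, 0, 0, -70, 0],
    [10, 0, 0, -100, 0],
    [10, 0, 0, -125, 0]
  ]
}}

```text
time: 25.02
position: [0.4735, -0.2803, 0.2747]
tool_rot: [0.039, 3.141, -0.0]
ft_force: [0.9, -0.8, -2.8]
grip_width: 0.286
grip_force: 50.0
```

Call:
{"fn": "arm_command", "kwargs": {
  "motion": [
    [10, -15, 15, 0, 0],
    [10, -35, 34, 0, 0],
    [10, -58, 56, 0, 0],
    [10, -80, 78, 0, 0],
    [10, -100, 97, 0, 0]
  ]
}}

```text
time: 25.43
position: [0.5772, -0.1835, 0.2724]
tool_rot: [-0.037, -3.141, -0.001]
ft_force: [0.5, -0.3, -1.9]
grip_width: 0.29
grip_force: 50.0
```

Call:
{"fn": "arm_command", "kwargs": {
  "motion": [
    [10, -20, 20, 0, 0],
    [10, -40, 39, 0, 0],
    [10, -60, 58, 0, 0],
    [10, -80, 78, 0, 0],
    [10, -100, 97, 0, 0]
  ]
}}

```text
time: 25.85
position: [0.6791, -0.0897, 0.2721]
tool_rot: [-0.038, -3.14, -0.0]
ft_force: [0.3, 0.4, -1.1]
grip_width: 0.286
grip_force: 50.0
```

Call:
{"fn": "arm_command", "kwargs": {
  "motion": [
    [10, -22, 20, 0, 0],
    [10, -44, 40, 0, 0],
    [10, -66, 60, 0, 0],
    [10, -88, 80, 0, 0],
    [10, -99, 96, 0, 0]
  ]
}}

```text
time: 26.27
position: [0.7815, 0.0051, 0.2707]
tool_rot: [-0.036, -3.14, -0.001]
ft_force: [-0.6, 0.7, -2.4]
grip_width: 0.29
grip_force: 50.0
```

Call:
{"fn": "arm_command", "kwargs": {
  "motion": [
    [10, 0, 0, 0, 0],
    [10, 0, 0, 0, 0]
  ]
}}

```text
time: 26.43
position: [0.78, 0.0041, 0.2709]
tool_rot: [-0.035, -3.138, 0.001]
ft_force: [-0.6, -0.6, -2.5]
grip_width: 0.292
grip_force: 50.0
```

```bash
python3 ang.py
```

```text
scene 545 tilt deg -1.3 axis at grasp x,y mm [-3.8 -0.5] resid 0.0036362751530855924
side 258 tilt deg 0.2 axis at grasp x,y mm [-2.  -0.8] resid 0.0014000263797876657
26.4333 [0.77999412 0.00409703 0.27088554] [-0.6 -0.6 -2.5] [-0.09  0.03 -0.04] 0.291717355606349
```

Call:
{"fn": "arm_command", "kwargs": {
  "motion": [
    [10, 0, 0, 20, 0],
    [10, 0, 0, 45, 0],
    [10, 0, 0, 65, 0],
    [10, 0, 0, 78, 0],
    [10, 0, 0, 82, 0]
  ]
}}

```text
time: 26.95
position: [0.778, 0.0013, 0.1885]
tool_rot: [-0.042, -3.137, 0.0]
ft_force: [-0.2, -0.3, -2.3]
grip_width: 0.287
grip_force: 50.0
```

Call:
{"fn": "arm_command", "kwargs": {
  "motion": [
    [10, 4, 0, 0, 0],
    [10, 8, 0, 0, 0],
    [10, 12, 0, 0, 0],
    [10, 16, 0, 0, 0],
    [10, 19, 0, 0, 0]
  ]
}}

```text
time: 27.37
position: [0.7608, 0.0028, 0.1928]
tool_rot: [0.039, 3.139, 0.001]
ft_force: [0.5, -0.3, -1.5]
grip_width: 0.286
grip_force: 50.0
```

Call:
{"fn": "arm_command", "kwargs": {
  "motion": [
    [10, 2, 0, 0, 0],
    [10, 4, 0, 0, 0],
    [10, 6, 0, 0, 0],
    [10, 8, 0, 0, 0],
    [10, 10, 0, 0, 0]
  ]
}}

```text
time: 27.78
position: [0.7507, 0.0032, 0.1912]
tool_rot: [0.039, 3.141, -0.0]
ft_force: [0.0, 0.8, -1.7]
grip_width: 0.29
grip_force: 50.0
```

Call:
{"fn": "arm_command", "kwargs": {
  "motion": [
    [10, 2, 0, 0, 0],
    [10, 4, 0, 0, 0],
    [10, 6, 0, 0, 0],
    [10, 8, 0, 0, 0],
    [10, 10, 0, 0, 0]
  ]
}}

```text
time: 28.2
position: [0.7414, 0.0034, 0.1917]
tool_rot: [0.039, 3.139, -0.0]
ft_force: [2.1, 1.0, -2.9]
grip_width: 0.287
grip_force: 50.0
```

```bash
cat > col2.py <<'E'
from h import *
im,d,K,T=grab('scene'); P=cloud(d,K,T); h=cv2.cvtColor(im,cv2.COLOR_RGB2HSV); m=((h[...,0]<12)&(h[...,1]>90)&(h[...,2]>40))&(abs(P[...,0]-.69)<.09)&(abs(P[...,1])<.08)&(P[...,2]<.12)
q=P[m]; v=np.linalg.svd(q-q.mean(0))[2][0]; print(len(q),'mean',q.mean(0).round(3),np.percentile(q,1,axis=0).round(3),np.percentile(q,99,axis=0).round(3),'axis',v.round(2))
s=get_state(); print(s['time'],s['position'],s['ft_force'].round(1))
E
python3 col2.py
```

```text
462 mean [ 0.703 -0.005  0.053] [ 0.662 -0.013  0.022] [0.734 0.01  0.075] axis [0.85 0.05 0.52]
28.25 [0.74091652 0.00338847 0.19168418] [ 1.5  0.1 -2.6]
```

Call:
{"fn": "arm_command", "kwargs": {
  "motion": [
    [10, 1.5, 0, 1, 0],
    [10, 3.5, 0, 1.5, 0],
    [10, 5.5, 0, 2, 0],
    [10, 7.5, 0, 2, 0],
    [10, 9, 0, 2, 0]
  ]
}}

```text
time: 28.67
position: [0.7316, 0.0036, 0.1892]
tool_rot: [-0.039, -3.141, -0.0]
ft_force: [1.6, -0.2, -2.6]
grip_width: 0.288
grip_force: 50.0
```

```bash
python3 col2.py
```

```text
458 mean [ 0.692 -0.006  0.052] [ 0.65  -0.013  0.021] [0.724 0.009 0.073] axis [0.87 0.05 0.48]
28.7167 [0.73136947 0.00361273 0.18927826] [ 0.8 -0.3 -2.8]
```

Call:
{"fn": "arm_command", "kwargs": {
  "motion": [
    [10, 2, 0, 0, 0],
    [10, 4, 0, 0, 0],
    [10, 6, 0, 0, 0],
    [10, 8, 0, 0, 0],
    [10, 9, 0, 0, 0]
  ]
}}

```text
time: 29.13
position: [0.7226, 0.0039, 0.1894]
tool_rot: [-0.039, -3.141, -0.0]
ft_force: [1.3, 0.9, -2.0]
grip_width: 0.29
grip_force: 50.0
```

```bash
python3 col2.py
```

```text
459 mean [ 0.684 -0.006  0.052] [ 0.641 -0.013  0.021] [0.715 0.01  0.073] axis [0.88 0.05 0.48]
29.1833 [0.72254    0.00384253 0.1893772 ] [ 1.7  0.  -3.2]
```

Call:
{"fn": "arm_command", "kwargs": {
  "motion": [
    [10, 2, 0, 0, 0],
    [10, 4, 0, 0, 0],
    [10, 6, 0, 0, 0],
    [10, 8, 0, 0, 0],
    [10, 8, 0, 0, 0]
  ]
}}

```text
time: 29.6
position: [0.7143, 0.0041, 0.1893]
tool_rot: [-0.039, -3.141, -0.0]
ft_force: [1.3, 0.0, -3.1]
grip_width: 0.29
grip_force: 50.0
```

```bash
python3 col2.py
```

```text
456 mean [ 0.675 -0.006  0.052] [ 0.632 -0.014  0.022] [0.707 0.009 0.073] axis [0.88 0.05 0.47]
29.65 [0.714421   0.00411076 0.18918072] [ 0.3 -1.3 -3.6]
```

The collet has moved back with no drop, propped against the rod: the extra 1 N of load on the tool shows it. Its end is now inside the wall, so backing the rod off should let it lie down.

Call:
{"fn": "arm_command", "kwargs": {
  "motion": [
    [10, -4, 0, 0, 0],
    [10, -9, 0, 0, 0],
    [10, -15, 0, 0, 0],
    [10, -15, 0, -10, 0],
    [10, -15, 0, -30, 0]
  ]
}}

```text
time: 30.07
position: [0.7285, 0.0039, 0.2165]
tool_rot: [-0.039, -3.135, 0.001]
ft_force: [-0.9, -0.8, -2.6]
grip_width: 0.285
grip_force: 50.0
```

Call:
{"fn": "arm_command", "kwargs": {
  "motion": [
    [10, 0, 0, -20, 0],
    [10, 0, 0, -40, 0],
    [10, 0, 0, -52, 0],
    [10, 0, 0, -52, 0]
  ]
}}

```text
time: 30.4
position: [0.7313, 0.003, 0.2754]
tool_rot: [0.039, 3.136, -0.0]
ft_force: [0.5, -1.0, -0.7]
grip_width: 0.289
grip_force: 50.0
```

```bash
python3 col2.py; python3 ang.py
```

```text
519 mean [ 0.682 -0.009  0.032] [ 0.643 -0.018  0.02 ] [0.719 0.005 0.038] axis [1.   0.02 0.02]
30.45 [0.73065547 0.00324109 0.27313664] [ 0.   0.3 -2. ]
scene 723 tilt deg -78.4 axis at grasp x,y mm [-432.2   -3.8] resid 0.01740664672483108
side 299 tilt deg -0.7 axis at grasp x,y mm [ 7.8 -6.6] resid 0.01207586942934936
30.45 [0.73065547 0.00324109 0.27313664] [ 0.   0.3 -2. ] [0.03 0.05 0.04] 0.2892477404982677
```

The collet now lies flat inside the tray (x 0.643–0.719, top 38 mm). I'll take the drift back to the block.

Call:
{"fn": "arm_command", "kwargs": {
  "motion": [
    [10, 13, -15, 0, 0],
    [10, 30, -35, 0, 0],
    [10, 48, -56, 0, 0],
    [10, 66, -77, 0, 0],
    [10, 83, -96, 0, 0]
  ]
}}

```text
time: 30.97
position: [0.6425, -0.0914, 0.2693]
tool_rot: [-0.04, -3.138, 0.0]
ft_force: [0.3, 0.0, -2.0]
grip_width: 0.287
grip_force: 50.0
```

Call:
{"fn": "arm_command", "kwargs": {
  "motion": [
    [10, 17, -19, 0, 0],
    [10, 34, -38, 0, 0],
    [10, 51, -58, 0, 0],
    [10, 68, -78, 0, 0],
    [10, 83, -96, 0, 0]
  ]
}}

```text
time: 31.38
position: [0.557, -0.1851, 0.2697]
tool_rot: [-0.04, -3.139, -0.001]
ft_force: [0.4, -0.8, -2.4]
grip_width: 0.285
grip_force: 50.0
```

Call:
{"fn": "arm_command", "kwargs": {
  "motion": [
    [10, 19, -22, 0, 0],
    [10, 38, -44, 0, 0],
    [10, 57, -66, 0, 0],
    [10, 76, -87, 0, 0],
    [10, 84, -97, 0, 0]
  ]
}}

```text
time: 31.8
position: [0.4687, -0.2823, 0.2701]
tool_rot: [-0.047, -3.138, -0.0]
ft_force: [-0.9, -1.3, -2.3]
grip_width: 0.287
grip_force: 50.0
```

Call:
{"fn": "arm_command", "kwargs": {
  "motion": [
    [10, 0, 0, 15, 0],
    [10, 0, 0, 30, 0],
    [10, 0, 0, 45, 0],
    [10, 0, 0, 55, 0],
    [10, 0, 0, 55, 0]
  ]
}}

```text
time: 32.22
position: [0.4716, -0.2775, 0.2133]
tool_rot: [-0.037, -3.136, -0.003]
ft_force: [0.1, 1.2, -2.4]
grip_width: 0.286
grip_force: 50.0
```

```bash
python3 ang.py; python3 blk.py
```

```text
scene 456 tilt deg -0.0 axis at grasp x,y mm [-2.2 -0.9] resid 0.0006893805461440889
side 333 tilt deg 0.2 axis at grasp x,y mm [-3.8  0.8] resid 0.0006313743436768194
32.2167 [ 0.47157219 -0.2774913   0.21326894] [ 0.1  1.2 -2.4] [ 0.08  0.08 -0.01] 0.2859929609026472
wrist 6392 top rect ((474.7593078613281, -279.0178527832031), (74.4381103515625, 74.7968978881836), 70.32302856445312)
scene 1294 top rect ((479.54730224609375, -281.2869873046875), (74.75457000732422, 85.74555969238281), 70.3751220703125)
  hole px 155.6271186440678 319.3898305084746 59 [ 0.4793 -0.2815  0.05  ]
  ext [ 469.72065222 -290.87025515] [ 486.77567124 -270.20081346]
side 1257 top rect ((473.817138671875, -279.7753601074219), (81.75206756591797, 75.13099670410156), 70.09490966796875)
  hole px 348.11267605633805 372.71830985915494 71 [ 0.4741 -0.2806  0.05  ]
  ext [ 464.7204563  -289.59345237] [ 483.79440656 -270.46747907]
32.4667 [ 0.47345969 -0.27928454  0.21710122] [ 3.84330222e-02  3.14000141e+00 -8.36144405e-04] [ 0.20516588 -0.31502574 -1.76076759]
```

Call:
{"fn": "arm_command", "kwargs": {
  "motion": [
    [10, -0.4, -0.6, 8, 0],
    [10, -0.4, -0.6, 16, 0],
    [10, -0.4, -0.6, 22, 0],
    [10, -0.4, -0.6, 27, 0],
    [10, -0.4, -0.6, 32, 0]
  ]
}}

```text
time: 32.88
position: [0.4729, -0.2796, 0.1834]
tool_rot: [-0.039, -3.141, -0.0]
ft_force: [0.3, 0.2, -3.2]
grip_width: 0.286
grip_force: 50.0
```

Call:
{"fn": "arm_command", "kwargs": {
  "motion": [
    [10, 0, 0, 8, 0],
    [10, 0, 0, 16, 0],
    [10, 0, 0, 24, 0],
    [10, 0, 0, 30, 0],
    [10, 0, 0, 33, 0]
  ]
}}

```text
time: 33.3
position: [0.4727, -0.2794, 0.15]
tool_rot: [-0.039, -3.14, -0.001]
ft_force: [0.3, -0.0, -2.1]
grip_width: 0.287
grip_force: 50.0
```

Call:
{"fn": "arm_command", "kwargs": {
  "motion": [
    [10, 0, 0, 1, 0],
    [10, 0, 0, 2, 0],
    [10, 0, 0, 2.5, 0],
    [10, 0, 0, 2.5, 0]
  ]
}}

```text
time: 33.63
position: [0.4734, -0.2798, 0.149]
tool_rot: [0.039, 3.141, -0.0]
ft_force: [-0.1, 0.3, -2.4]
grip_width: 0.289
grip_force: 50.0
```

Now to lower the last millimetre, release and retreat.

Call:
{"fn": "arm_command", "kwargs": {
  "motion": [
    [10, 0, 0, 0.5, 0],
    [10, 0, 0, 0.8, 0],
    [10, 0, 0, 0.8, 0]
  ]
}}

```text
time: 33.88
position: [0.4735, -0.2798, 0.1483]
tool_rot: [0.039, 3.141, -0.0]
ft_force: [0.6, -0.1, -0.8]
grip_width: 0.285
grip_force: 50.0
```

Call:
{"fn": "arm_command", "kwargs": {
  "motion": [
    [60, 0, 0, 0, 0],
    [60, 0, 0, 0, 0],
    [60, 0, 0, 0, 0],
    [60, 0, 0, 0, 0],
    [60, 0, 0, 0, 0]
  ]
}}

```text
time: 34.3
position: [0.4733, -0.2797, 0.1481]
tool_rot: [0.039, 3.141, 0.0]
ft_force: [-0.7, -0.0, 0.3]
grip_width: 0.578
grip_force: 0.0
```

Call:
{"fn": "arm_command", "kwargs": {
  "motion": [
    [75, 0, 0, 0, 0],
    [75, 0, 0, -10, 0],
    [75, 0, 0, -30, 0],
    [75, 0, 0, -60, 0],
    [75, 0, 0, -90, 0]
  ]
}}

```text
time: 34.72
position: [0.4726, -0.2797, 0.2392]
tool_rot: [-0.04, -3.14, -0.0]
ft_force: [0.4, 0.6, 0.2]
grip_width: 0.848
grip_force: 0.0
```

Call:
{"fn": "arm_command", "kwargs": {
  "motion": [
    [75, 0, 0, -30, 0],
    [75, 10, 0, -50, 0],
    [75, 20, 0, -60, 0],
    [75, 20, 0, -60, 0],
    [75, 20, 0, -60, 0]
  ]
}}

```text
time: 35.13
position: [0.4534, -0.2795, 0.2988]
tool_rot: [0.039, 3.139, 0.001]
ft_force: [0.4, 0.5, 0.4]
grip_width: 0.862
grip_force: 0.0
```

```bash
python3 col2.py; python3 - <<'E'
from h import *
for n in ['scene','side']:
    im,d,K,T=grab(n); P=cloud(d,K,T); m=cv2.inRange(cv2.cvtColor(im,cv2.COLOR_RGB2HSV),(5,150,90),(20,255,255))>0
    m&=(abs(P[...,0]-.477)<.05)&(abs(P[...,1]+.28)<.05)&(P[...,2]>.08)&(P[...,2]<.2); print(n,m.sum(),P[m].mean(0).round(3),P[m].min(0).round(3),P[m].max(0).round(3))
    if n=='scene':
        D=np.abs(im.astype(int)-np.load('scene0.npz')['im']).sum(-1)
        for nm,b in dict(pot=(350,180,398,242),caddy=(435,232,495,282),holder=(195,398,247,460)).items(): print(nm,D[b[1]:b[3],b[0]:b[2]].mean().round(1))
E
```

```text
354 mean [ 0.678 -0.011  0.031] [ 0.643 -0.018  0.019] [0.72  0.005 0.038] axis [ 1.   -0.01 -0.02]
35.1833 [ 0.45339798 -0.27889593  0.29775923] [ 1.   0.3 -0.5]
scene 488 [ 0.485 -0.283  0.155] [ 0.466 -0.293  0.118] [ 0.492 -0.269  0.179]
pot 11.8
caddy 9.9
holder 11.5
side 389 [ 0.472 -0.285  0.156] [ 0.463 -0.293  0.12 ] [ 0.487 -0.27   0.179]
```

The drift is standing in its block, the collet is flat in the tray and the bystanders are unmoved. I'll hand it in.

```bash
python3 -c "
from bench import close_job
print(close_job())"
```

```text
the job is handed in; nothing more can be done
None
```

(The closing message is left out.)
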